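# Turn the glue pot's thermostat up four clicks

### The arm

A 6-joint arm with a two-finger parallel gripper is mounted at the origin on the work surface. World frame = base frame: x ahead of the robot, y to its left, z up, the work surface at z = 0. Lengths are in mm, angles in rad, forces in N, time in s.
With the tool pointing down it reaches from about 300 to 775 mm from the base axis. Payload 14.6 kg.
Tool frame: the origin (TCP) lies at the centre of the arm's flange, where the gripper is bolted on; the fingertips stand 173 mm ahead of it and the grasp point (between the pads) lies 155 mm ahead of it (arm.tcp_to_grasp is the distance from the TCP to the grasp point, in mm); x points along the fingers, z is the direction in which the jaws open and shut, and the axes are right-handed (so a half turn about x gives the same grasp; the last joint's range is limited). The gripper opens to 85 mm and grips with 20 to 120 N. Pads are 22 mm wide; open, the fingers measure 114 mm over their backs; the gripper's body (76 mm by 85 mm) begins 54 mm behind the grasp point. The pads swing forward as they close: fully open they stand 13 mm farther back than shut.
Start: joints at [1.241, 0.3, 1.521, -0, 1.321, -0.067], TCP at [142.88, 531.108, 404.681] pointing down, gripper open.
Joint ranges: [-3.03, 3.03], [-0.79, 2.21], [0.23, 2.52], [-1.04, 4.18], [0, 3.07], [-2.55, 2.55]. Speed limits (rad/s): [2.22, 2.22, 2.57, 3.14, 3.14, 3.14].

### API

Orientations are given as a unit quaternion [w, x, y, z].
In Python, from rig import arm gives the robot as it stands.
- The arm moves only by the shell command python3 -m crank 'ROWS' [OPENING] [FORCE]. ROWS is JSON, a list of rows, each a list of 6 numbers: the shift along the tool's x, y, z in mm, then the turn, a rotation vector about the tool's x, y, z in rad. A call has exactly 5 rows; each row is the pose to reach, as a shift and turn from the pose measured when the call began, along the tool's axes at that moment; what a row does not reach only later rows make up. A row lasts 1/12 s, in which the tool goes at most 41.7 mm and 7.16 degrees, less where a joint would pass 70% of its speed; a pose out of reach is approached as far as the arm can. A call with a gripper value outside its range is refused whole. OPENING is the finger opening in mm, from 0 to 85.4, set as the call begins (- or left out, the last holds). The fingers move at their own pace and stop on an object; FORCE is the grip in N (left out, the last holds). Time passes only in rows, so rows that repeat a pose let the fingers close, or fill a call up. It gives the time, the measured TCP pose, the force and the opening at its end, in the units of the state.
- arm.get_state(): the state, without advancing time (a new reading comes with each control period).
- arm.capture(name): name is "side" or "top"; returns the picture (420x560x3 uint8, red, green, blue); there is no depth.
- arm.calibration(name): a dict with "fx", "fy", "cx", "cy" (pixels), "camera_from_world" (4x4, takes a point from world to camera coordinates). Camera axes: x right, y up, looking along -z (the intrinsics and any distortion apply to the point x, -y, -z); pixel columns grow to the right and rows downward; lengths in mm; the calibration is good to about 2 mm. A picture is of the moment at which its call begins. calibration takes no time and is no camera call.
- arm.job_done(): hands the job in, once; it reports no verdict.
The state is a dict: "t": time; "joint_positions": joint angles; "joint_velocities": joint speeds; "joint_torque": joint torques, N m; "eef_pos": TCP position; "ee_rot": TCP orientation; "force": force on the tool from outside, world axes, zero at the start; "moment": the same for the moment, N m; "grip_width": opening from 0.0 (shut) to 1.0 (fully open).
Only numpy, scipy, OpenCV 4.12 (cv2) and the standard library are available. Lean on these libraries where they do the work, as an engineer would, in place of code of your own. Each camera call takes 0.05 s, during which the arm holds its last target.

### The job

The hide glue is being kept too cool for glueing: push the bar of the glue pot's click-stop thermostat dial round with a fingertip, clockwise seen from above, exactly four clicks up from where it stands. Do not pinch or grip the dial and do not run past the fourth click; leave it seated in that click, with the finger taken away, and do not disturb the pot's lid or the things lying around the pot.

Things in the scene. Friction and masses are not known exactly. Their poses are not given: they have to be found in the camera images.
- warmer: Electric glue pot fixed to the bench: green housing 280 mm long (own x), 170 wide (y), flat top 75 mm above the bench. Origin: centre of its underside, z up. The dial is on its front half, towards own -x. Behind it a steel pot collar, 112 mm across, stands 12 mm above the top, centred 55 mm from the origin along +x. Its place varies, its yaw by up to 0.5 rad.
- dial: Black dial: an upright bar, pushed from either side at either end, 64 mm long, 13 wide, 24 high (outer 4 mm each side 4 mm lower and 2.5 mm short of the ends), on a disc 68 mm across set flush in the scale ring, 85 mm above the bench. Origin: on its axis, 75 mm above the bench; x along the bar to the pointer end (white line on top and end), z up.
- thermostat (a joint): Dial angle, rad, growing clockwise from above; at 0 (coolest) the pointer is 150 deg anticlockwise of the housing's x. Clicks every 30 deg (0.524 rad), 0 to 300 deg, end stops just beyond. Starts in one of clicks 0 to 3. A sprung ball holds it: about 0.1 N m to start it out of a click, falling to none half-way (15 deg), where it snaps forward into the next click and stays. No other friction.
- dial_axis (a point): Point on the dial's vertical axis level with the top of its bar: 88 mm from the housing's origin along the housing's -x, 109 mm above the bench. Round the dial is a fixed aluminium scale ring, 95 mm across, its flat top 10 mm above the housing's; its 11 ticks, one per click and 30 degrees apart, run clockwise from blue (coolest) to red (hottest).
- dial_pointer (a point): Top corner of the pointer end of the dial's bar, 32 mm from the axis, 109 mm above the bench. It turns with the dial: the direction from dial_axis to it is where the dial points.
- lid: Loose steel lid, 116 mm across, lying on the pot's collar, with a 28 mm round knob in the middle whose top is 120 mm above the bench; origin on its axis at the collar's rim, 87 mm above the bench. To be left alone.
- plane: Small brass thumb plane, 62 by 26 by about 33 mm high, loose on the bench beside the housing on its left (+y) side; origin at the centre of its sole. To be left alone.
- gouge: Carving gouge with a wooden handle, 195 mm long and 24 mm thick, loose on the bench on the housing's left side; origin on the bench under the joint of handle and blade. To be left alone.
- jar: Amber jar with a metal cap, 60 mm across and 75 mm high, loose on the bench on the housing's right (-y) side; origin at the centre of its underside. To be left alone.

How it is judged (in metres and radians):
On the way:
1. a fingertip pushes the dial's bar out of its click (contact force between the fingers and dial above 0.3 N and distance of dial_pointer from where it was at the start of the episode above 0.004 m).
At the end, for the whole second after the job is handed in: The dial rests four clicks (120 degrees, within 9 degrees) clockwise of where it started (its start in clicks 0 to 3 leaves no room for four clicks the other way), and the lid (within 8 mm), the plane, the gouge and the jar (within 10 mm) are where they were (distance of dial_pointer from where it was at the start of the episode between 0.0527 and 0.0579 m and velocity of joint thermostat between -0.05 and 0.05 rad/s and distance of lid from where it was at the start of the episode below 0.008 m and distance of each of plane, gouge, jar from where it was at the start of the episode below 0.01 m); the robot touches nothing.
It fails at once if the dial runs past the fourth click (more than 138 degrees from its start) (distance of dial_pointer from where it was at the start of the episode above 0.0597 m).
It fails at once if the bar is gripped: the fingers press on both of its sides, or on both of its ends, at once ((contact force between the fingers and dial_c15 above 1 N and contact force between the fingers and dial_c16 above 1 N) or (contact force between the fingers and dial_c13 above 1 N and contact force between the fingers and dial_c14 above 1 N)).
It fails at once if the lid is lifted or shoved, or a thing beside the pot is lifted or shoved (distance of lid from where it was at the start of the episode above 0.015 m or distance of any of plane, gouge, jar from where it was at the start of the episode above 0.02 m).
It also fails if it takes over 45 s, if anything falls off the work surface, if the arm or the gripper's body presses on something with over 40 N, if the wrist force passes 120 N, or if a joint passes its speed limit or range.

## Working session

There is one attempt and no reset: what is moved stays moved. The work goes in short steps, Python scripts to look and compute and a shell command to move; the robot and the scene stay as the last step left them, time stands still between calls to the robot, and variables do not carry over. Pictures are saved under pics/ and viewed, and the job is handed in when it is done.

```bash
mkdir -p pics; ls
python3 - <<'E'
from rig import arm
import cv2,numpy as np
s=arm.get_state();print(s)
for n in("side","top"):
    im=arm.capture(n);cv2.imwrite(f"pics/{n}0.png",im[:,:,::-1]);print(n,arm.calibration(n))
E
```

```text
pics
{'t': 0.0, 'joint_positions': array([ 1.24139526e+00,  3.00481189e-01,  1.52160971e+00, -1.06377465e-05,
        1.32073711e+00, -6.65939183e-02]), 'joint_velocities': array([ 1.30820027e-03,  7.78923580e-04, -9.10253773e-05,  4.55089533e-04,
       -3.67143708e-04,  9.77624441e-04]), 'joint_torque': array([-2.10198923e-03, -5.43487036e+01, -3.61812615e+01, -1.62086430e-04,
        3.94462491e-03,  1.63556507e-05]), 'eef_pos': array([142.87317505, 531.07758688, 404.10354954]), 'ee_rot': array([ 0.56084014, -0.43042236,  0.56156322,  0.42993218]), 'force': array([-0.17776734, -0.00159927,  0.47953354]), 'moment': array([-0.02332621, -0.04090718,  0.00720351]), 'grip_width': 0.9941247754364491}
side {'fx': 428.37373924349447, 'fy': 428.37373924349447, 'cx': 280.05312234336384, 'cy': 202.17182608030987, 'camera_from_world': array([[-8.69254261e-01, -4.94360170e-01, -2.24762390e-03,
         5.94067161e+02],
       [ 3.54224852e-01, -6.26007022e-01,  6.94722940e-01,
        -2.52123793e+02],
       [-3.44850379e-01,  6.03094711e-01,  7.19273929e-01,
        -8.48798693e+02],
       [ 0.00000000e+00,  0.00000000e+00,  0.00000000e+00,
         1.00000000e+00]])}
top {'fx': 462.126682003621, 'fy': 462.126682003621, 'cx': 275.68949548518026, 'cy': 208.57465015250784, 'camera_from_world': array([[-1.59130352e-02, -9.99830574e-01,  9.25197616e-03,
         7.35524219e+01],
       [ 9.97427016e-01, -1.52265372e-02,  7.00535577e-02,
        -6.53340140e+02],
       [-6.99008133e-02,  1.03429357e-02,  9.97500326e-01,
        -1.01247869e+03],
       [ 0.00000000e+00,  0.00000000e+00,  0.00000000e+00,
         1.00000000e+00]])}
```

View pics/top0.png

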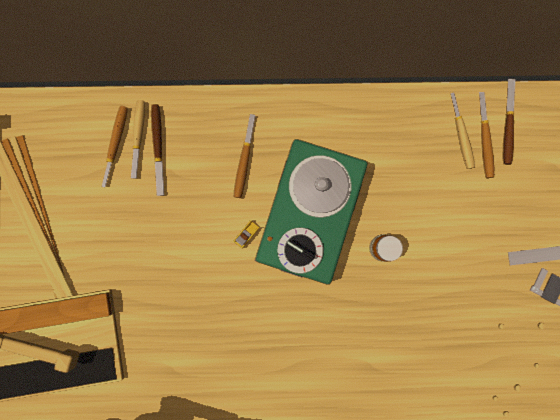

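View pics/side0.png

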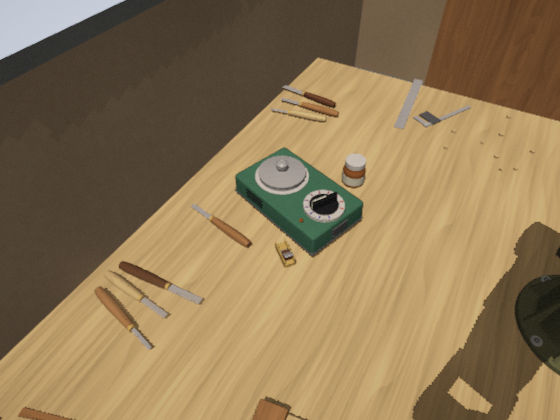

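Run:
```python
import cv2,numpy as np
im=cv2.imread('pics/top0.png');c=im[125:295,210:420];a=cv2.resize(im[220:280,265:335],None,fx=10,fy=10,interpolation=cv2.INTER_CUBIC)[:600]
cv2.imwrite('pics/topd.png',a)
cv2.imwrite('pics/topw.png',cv2.resize(c,None,fx=3.5,fy=3.5,interpolation=cv2.INTER_CUBIC))
im=cv2.imread('pics/side0.png');cv2.imwrite('pics/sided.png',cv2.resize(im[175:235,290:360],None,fx=10,fy=10,interpolation=cv2.INTER_CUBIC))
```

```text
(no output)
```

View pics/topd.png

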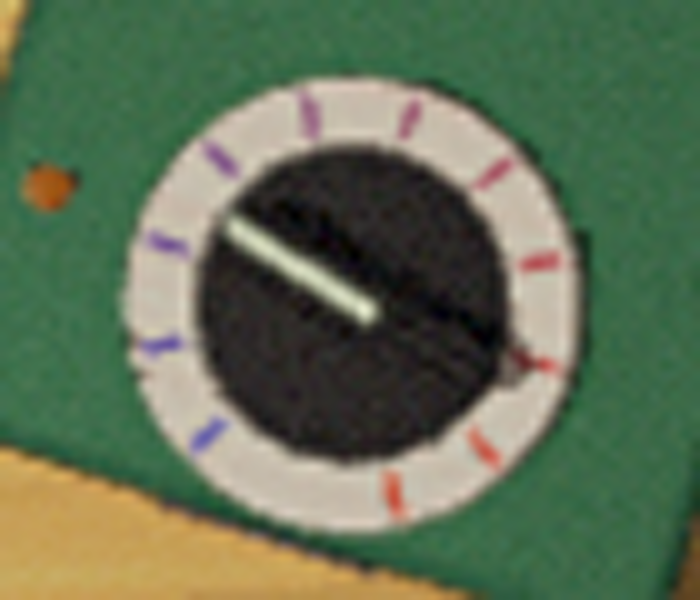

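View pics/topw.png

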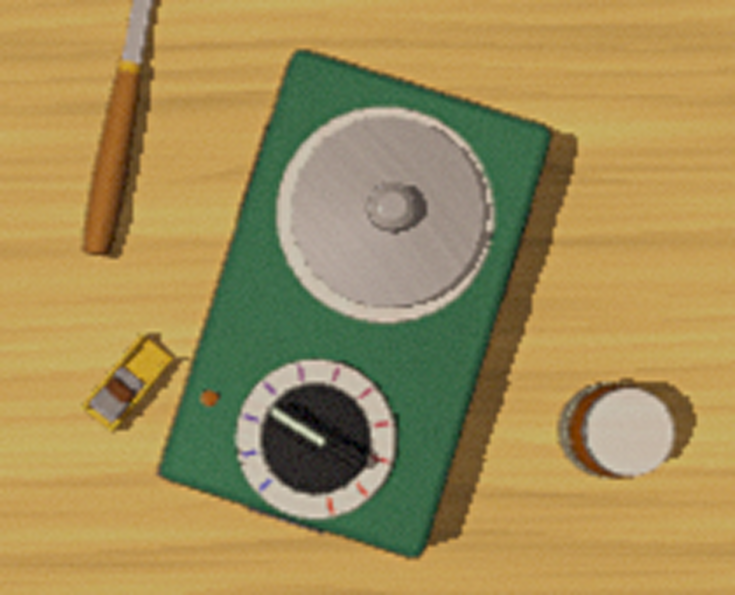

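View pics/sided.png

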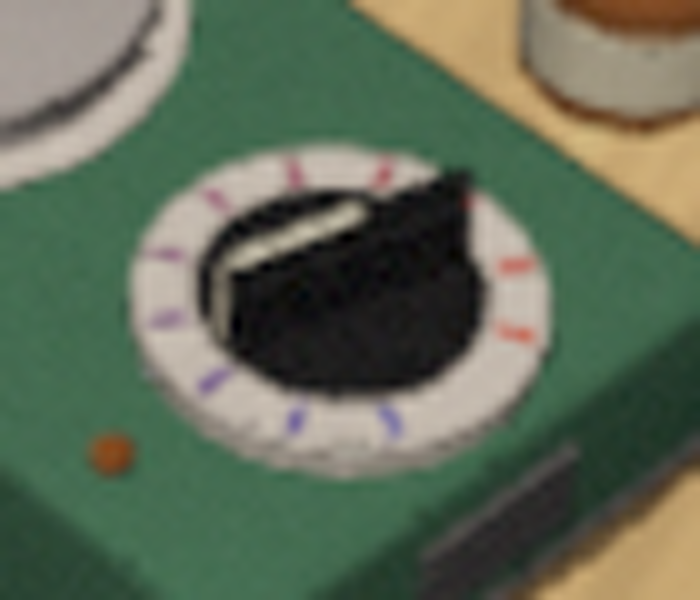

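```bash
cat > h.py <<'E'
import numpy as np
from rig import arm
def ray(n,u,v,z):
    c=arm.calibration(n);T=c["camera_from_world"];R=T[:3,:3];t=T[:3,3]
    d=R.T@np.array([(u-c["cx"])/c["fx"],-(v-c["cy"])/c["fy"],-1]);o=-R.T@t
    return o+d*(z-o[2])/d[2]
def proj(n,p):
    c=arm.calibration(n);T=c["camera_from_world"];q=T[:3,:3]@np.array(p)+T[:3,3]
    return c["cx"]+c["fx"]*q[0]/-q[2], c["cy"]+c["fy"]*q[1]/q[2]
E
python3 - <<'E'
from h import *
np.set_printoptions(precision=1,suppress=True)
tk=[(210,435),(162,343),(167,243),(220,160),(311,115),(410,118),(493,172),(540,262),(545,363),(485,448),(394,497)]
P=np.array([ray("top",265+u/10,220+v/10,85)[:2] for u,v in tk])
A=np.c_[2*P,np.ones(11)];s=np.linalg.lstsq(A,(P**2).sum(1),rcond=None)[0];c=s[:2];print("top c",c,np.sqrt(s[2]+c@c))
a=np.degrees(np.unwrap(np.arctan2(*(P-c).T[::-1])));print(a, "yaw",np.mean(a+30*np.arange(11))-150)
l=[ray("top",265+u/10,220+v/10,109)[:2] for u,v in((235,222),(375,315))];d=l[0]-l[1];print("line",l,np.degrees(np.arctan2(d[1],d[0])),np.linalg.norm(d), (np.array(l)-c))
tk=[(390,420),(296,418),(214,380),(165,318),(165,254),(215,200),(295,173),(384,174),(470,203),(517,266),(516,333)]
P=np.array([ray("side",290+u/10,175+v/10,85)[:2] for u,v in tk])
A=np.c_[2*P,np.ones(11)];s=np.linalg.lstsq(A,(P**2).sum(1),rcond=None)[0];c=s[:2];print("side c",c,np.sqrt(s[2]+c@c))
a=np.degrees(np.unwrap(np.arctan2(*(P-c).T[::-1])));print(a,"yaw",np.mean(a+30*np.arange(11))-150)
l=[ray("side",290+u/10,175+v/10,109)[:2] for u,v in((225,262),(365,205))];d=l[0]-l[1];print("line",l,np.degrees(np.arctan2(d[1],d[0])),np.linalg.norm(d),(np.array(l)-c))
for n,z in(("top",75),):
  for p in((160,475),(300,50),(550,128),(425,555)): print(ray(n,210+p[0]/3.5,125+p[1]/3.5,z))
  print("lid",ray("top",210+396/3.5,125+206/3.5,120))
  print("jar",ray("top",210+630/3.5,125+430/3.5,75))
  for q in((85,405),(150,335),(180,357),(115,430)): print("plane",ray("top",210+q[0]/3.5,125+q[1]/3.5,25))
E
```

```text
top c [561.4  13.9] 40.784265951712726
[ 131.1  100.3   70.8   41.7   11.5  -18.1  -47.6  -78.1 -107.7 -138.3
 -169.1] yaw -18.500253352134706
line [array([579.1,  39.2]), array([559.7,  11. ])] 55.5352350291912 34.237328533590926 [[17.8 25.3]
 [-1.6 -2.9]]
side c [559.2  15.3] 40.67109286370552
[ 130.7  101.    71.2   40.9   12.7  -17.5  -48.1  -78.5 -108.4 -139.1
 -169.1] yaw -18.553061303577095
line [array([577.3,  41.4]), array([558. ,  10.2])] 58.38534597331251 36.72154952619953 [[18.  26.1]
 [-1.2 -5.1]]
[541.2 107.8  75. ]
[799.4  18.5  75. ]
[ 748.8 -133.9   75. ]
[490.8 -50.9  75. ]
lid [696.6 -33.1 120. ]
jar [ 563.6 -176.9   75. ]
plane [584.1 156.5  25. ]
plane [627.9 114.7  25. ]
plane [613.6  95.8  25. ]
plane [567.9 137.6  25. ]
```

Run:
```python
from h import *
import cv2
for n,(r,c) in (("top",(220,265)),("side",(175,290))):
    im=arm.capture(n)[:,:,::-1];cr=im[r:r+60,c:c+70].astype(float)
    cr=np.clip(255*(cr/255)**0.45,0,255).astype(np.uint8)
    cv2.imwrite(f"pics/{n}1.png",cv2.resize(cr,None,fx=10,fy=10,interpolation=cv2.INTER_CUBIC))
print(arm.get_state()["t"])
```

```text
0.2
```

View pics/top1.png

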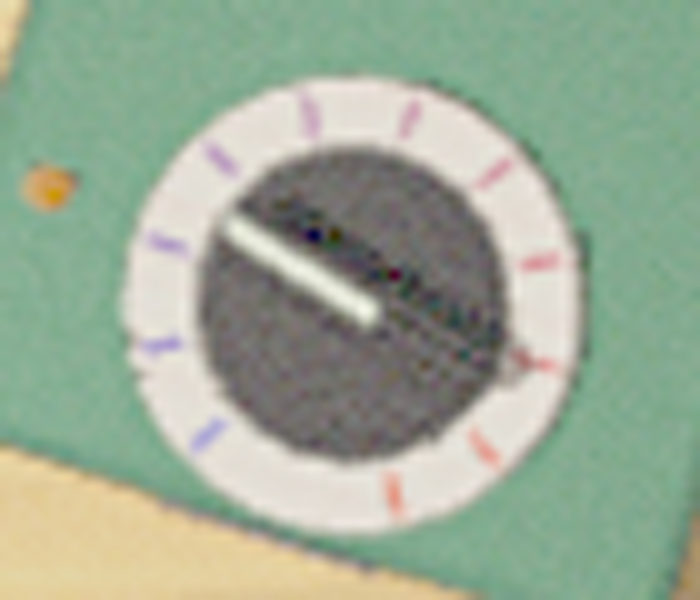

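View pics/side1.png

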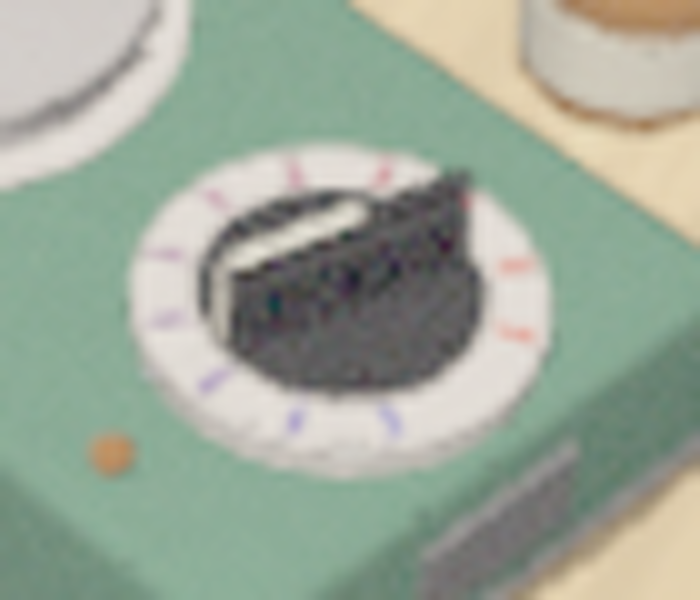

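Run:
```python
from h import *
import cv2
for n,(r,c),C in (("top",(220,265),(561.4,13.9)),("side",(175,290),(559.2,15.3))):
  out=[]
  base=cv2.imread(f"pics/{n}1.png")
  for k in(2,2.5,3):
    im=base.copy();a=np.radians(-18.5+150-30*k);R=np.array([[np.cos(a),-np.sin(a)],[np.sin(a),np.cos(a)]])
    f=lambda x,y,z:tuple(int(round(v)) for v in (np.array(proj(n,[*(R@[x,y]+C),z]))-[c,r])*10)
    for z in (109,85):
      q=[f(x,y,z) for x,y in((32,2.5),(32,-2.5),(-32,-2.5),(-32,2.5))]
      cv2.polylines(im,[np.array(q)],True,(0,0,255) if z==109 else (255,0,0),1)
    out.append(im[:, 80:600][:480+60])
  s=np.hstack(out);cv2.imwrite(f"pics/{n}o.png",cv2.resize(s,(800,int(800*s.shape[0]/s.shape[1]))))
```

```text
(no output)
```

View pics/topo.png

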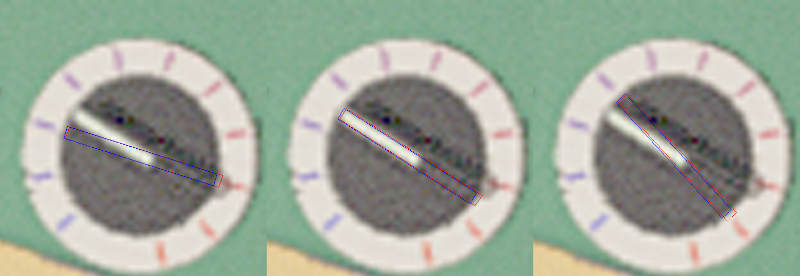

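View pics/sideo.png

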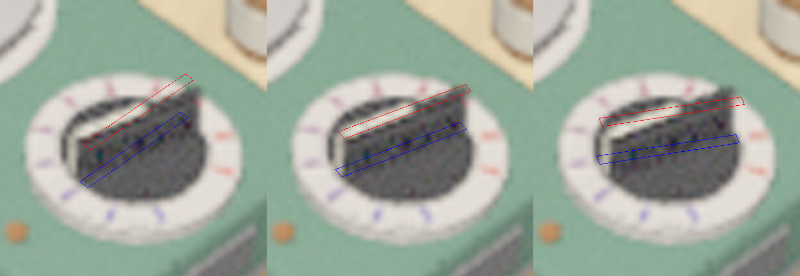

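Run:
```python
from h import *
from scipy.spatial.transform import Rotation as Ro
np.set_printoptions(precision=3,suppress=True)
s=arm.get_state();q=s["ee_rot"];R=Ro.from_quat([*q[1:],q[0]]).as_matrix();print(R, s["joint_positions"], arm.tcp_to_grasp)
print("yaw of tool y",np.degrees(np.arctan2(R[1,1],R[0,1])))
for n in("top","side"):
  T=arm.calibration(n)["camera_from_world"];print(n,-T[:3,:3].T@T[:3,3])
```

```text
[[-0.    -0.966  0.26 ]
 [-0.001  0.26   0.966]
 [-1.     0.    -0.001]] [ 1.241  0.3    1.521  0.     1.321 -0.067] 154.70000000000002
yaw of tool y 164.94348665584292
top [ 582.056   74.064 1055.036]
side [312.995 647.758 787.01 ]
```

```bash
python3 -m crank '[[0,-32,-22,0,0,0],[0,-64,-44,0,0,0],[0,-96,-66,0,0,0],[0,-128,-88,0,0,0],[0,-160,-110,0,0,0]]' 0 20; python3 -m crank '[[0,-32,-22,0,0,0],[0,-64,-44,0,0,0],[0,-96,-66,0,0,0],[0,-128,-88,0,0,0],[0,-160,-110,0,0,0]]'; python3 -m crank '[[0,-32,-22,0,0,0],[0,-64,-44,0,0,0],[0,-96,-66,0,0,0],[0,-128,-88,0,0,0],[0,-160,-110,0,0,0]]'
cat > g.py <<'E'
from h import *
from scipy.spatial.transform import Rotation as Ro
import sys
C=np.array([560.3,14.6])
def go(th,r,off,z,c=C,yaw=None):
    s=arm.get_state();q=s["ee_rot"];R=Ro.from_quat([*q[1:],q[0]]).as_matrix()
    a=np.radians(th);u=np.array([np.cos(a),np.sin(a),0]);n=np.array([-u[1],u[0],0])
    p=np.array([*c,z])+r*u+off*n
    Rt=np.c_[[0,0,-1],n,u]
    np.set_printoptions(precision=3,suppress=True)
    rv=Ro.from_matrix(R.T@Rt).as_rotvec()
    d=s["eef_pos"][:2]-c
    print("t",s["t"],"pos",s["eef_pos"],"yaw_th",np.degrees(np.arctan2(R[1,2],R[0,2])),"r",d@u[:2],"off",d@n[:2],"F",s["force"],"M",s["moment"],"j",s["joint_positions"],"grip",s["grip_width"])
    print("shift",R.T@(p-s["eef_pos"]),"turn",rv)
if __name__=="__main__": go(*map(float,sys.argv[1:5]))
E
python3 g.py 55.5 26 23.5 330
```

```text
t: 0.62
eef_pos: [269.5, 381.7, 404.4]
ee_rot: [0.561, -0.43, 0.561, 0.43]
force: [0.6, 0.8, 0.5]
grip_width: 0.297
t: 1.03
eef_pos: [396.3, 232.3, 404.5]
ee_rot: [0.561, -0.43, 0.561, 0.43]
force: [0.0, 1.7, 0.5]
grip_width: 0.001
t: 1.45
eef_pos: [523.2, 82.7, 404.6]
ee_rot: [0.561, -0.43, 0.561, 0.43]
force: [-0.6, 1.2, -0.0]
grip_width: 0.001
t 1.45 pos [523.196  82.673 404.571] yaw_th 74.956762176148 r 35.08495601143771 off 69.13496167343438 F [-0.617  1.213 -0.037] M [-0.032 -0.061 -0.023] j [ 0.088  0.255  1.579 -0.001  1.308 -1.22 ] grip 0.0005584557144997991
shift [ 74.587 -39.995 -23.728] turn [ 0.34  -0.001  0.   ]
```

```bash
python3 -m crank '[[15,-8,-5,0.07,0,0],[30,-16,-10,0.14,0,0],[45,-24,-14,0.21,0,0],[60,-32,-19,0.28,0,0],[75,-40,-24,0.34,0,0]]'; python3 -m crank '[[2,0,0,0,0,0],[5,0,0,0,0,0],[10,0,0,0,0,0],[10,0,0,0,0,0],[10,0,0,0,0,0]]'; python3 g.py 55.5 26 23.5 320
cat > look.py <<'E'
from h import *
import cv2,sys
n,x,y,w,hh,k=sys.argv[1],*map(int,sys.argv[2:7]);im=arm.capture(n)[:,:,::-1][y:y+hh,x:x+w]
im=np.clip(255*(im/255.)**0.6,0,255).astype(np.uint8)
cv2.imwrite(f"pics/{sys.argv[7]}.png",cv2.resize(im,None,fx=k,fy=k,interpolation=cv2.INTER_CUBIC))
E
python3 look.py side 240 100 160 120 5 s2; python3 look.py top 230 180 130 100 6 t2
```

```text
t: 1.87
eef_pos: [555.8, 48.6, 328.7]
ee_rot: [0.626, -0.328, 0.627, 0.328]
force: [-0.1, 0.0, 1.2]
grip_width: 0.002
t: 2.28
eef_pos: [555.7, 49.0, 319.2]
ee_rot: [0.626, -0.329, 0.626, 0.328]
force: [-0.1, -0.2, 0.6]
grip_width: -0.0
t 2.2833 pos [555.679  49.013 319.211] yaw_th 55.344900728525886 r 25.74345277063065 off 23.299949978145747 F [-0.108 -0.194  0.611] M [ 0.003  0.032 -0.008] j [ 0.022  0.401  1.594 -0.001  1.147 -0.943] grip -0.00021859907364054674
shift [-0.789  0.2    0.256] turn [-0.003 -0.     0.   ]
```

View pics/s2.png

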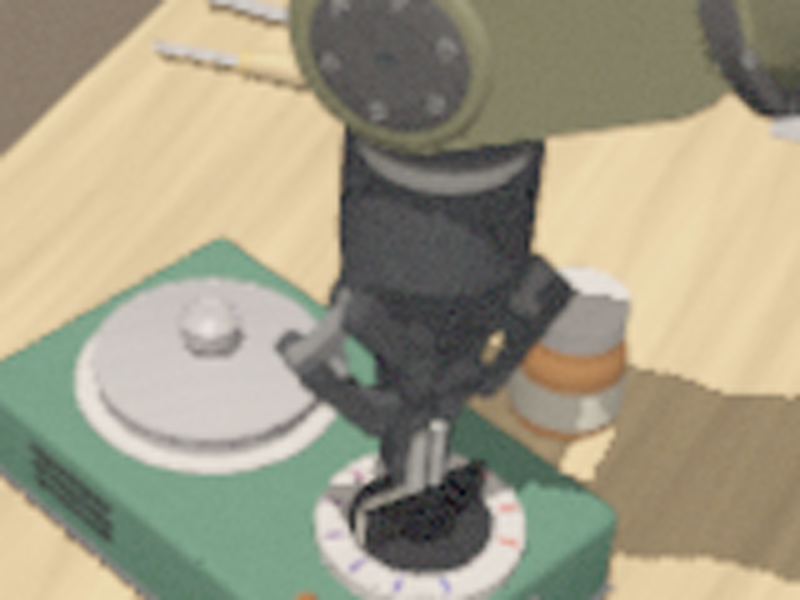

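View pics/t2.png

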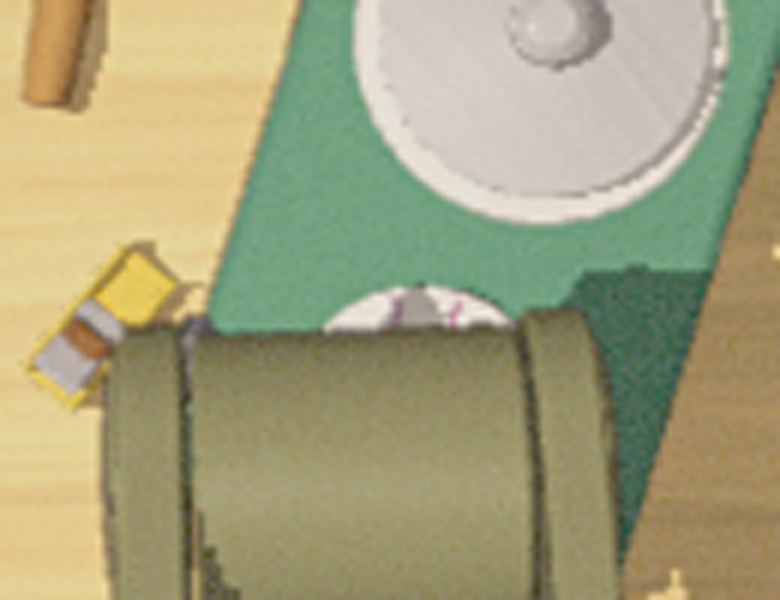

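Run:
```python
from h import *
import cv2
u=np.array([.569,.822]);n=np.array([-.822,.569]);p=np.array([555.7,49.])
im=cv2.imread("pics/s2.png")
for a,b in((-14,-11),(-14,11),(14,11),(14,-11),(0,0)):
    q=p+a*u+b*n; x,y=proj("side",[*q,146]);X,Y=(x-240)*5,(y-100)*5;print(a,b,round(X),round(Y));cv2.circle(im,(int(X),int(Y)),3,(0,0,255),-1)
cv2.imwrite("pics/s2o.png",cv2.resize(im[350:600,250:550],None,fx=2.4,fy=2.4,interpolation=cv2.INTER_CUBIC))
```

```text
-14 -11 421 448
-14 11 447 481
14 11 388 501
14 -11 363 468
0 0 405 474
```

View pics/s2o.png

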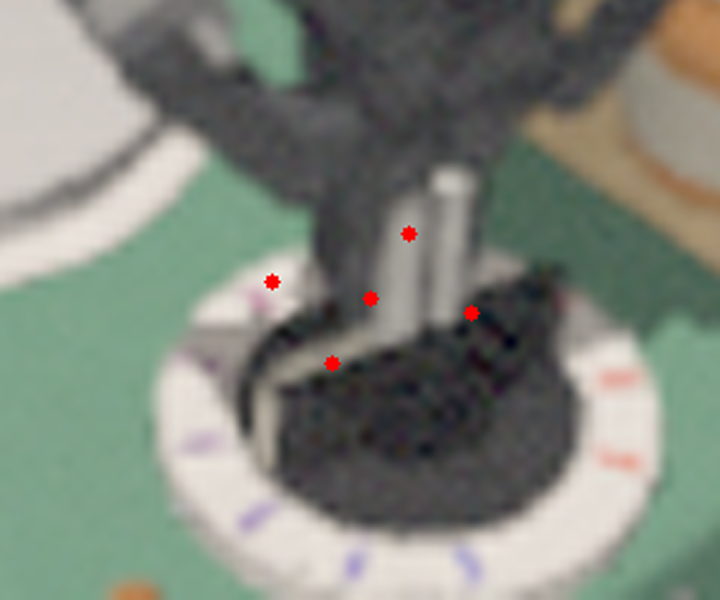

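```bash
python3 -m crank '[[10,2,0,0,0,0],[22,2,0,0,0,0],[34,2,0,0,0,0],[46,2,0,0,0,0],[53,2,0,0,0,0]]'; python3 -m crank '[[0,0,0,0,0,0],[0,0,0,0,0,0],[0,0,0,0,0,0],[0,0,0,0,0,0],[0,0,0,0,0,0]]'; python3 g.py 55.5 26 17.5 266
python3 look.py side 280 150 100 75 8 s3
```

```text
t: 2.8
eef_pos: [553.8, 50.0, 263.9]
ee_rot: [0.626, -0.328, 0.627, 0.328]
force: [0.2, -0.3, 0.4]
grip_width: -0.001
t: 3.22
eef_pos: [553.9, 50.0, 264.5]
ee_rot: [0.626, -0.328, 0.627, 0.328]
force: [0.8, 0.2, -0.2]
grip_width: -0.002
t 3.2167 pos [553.917  50.006 264.466] yaw_th 55.317419893952184 r 25.563996220690903 off 25.314485311036155 F [ 0.798  0.171 -0.198] M [0.004 0.001 0.072] j [ 0.024  0.468  1.639 -0.001  1.035 -0.941] grip -0.0017957042876400996
shift [-1.539 -7.812  0.459] turn [-0.003 -0.001 -0.   ]
```

View pics/s3.png

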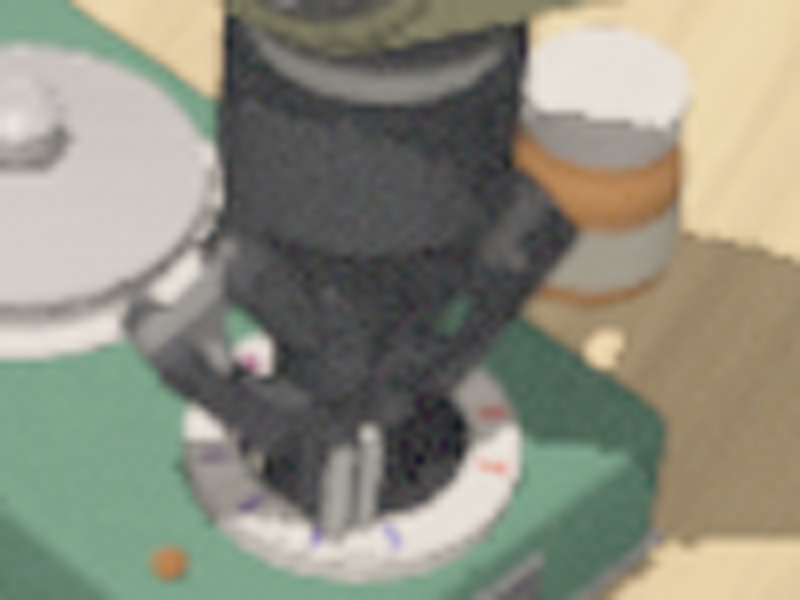

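```bash
python3 -m crank '[[0,-2,0,0,0,0],[0,-4,0,0,0,0],[0,-5,0,0,0,0],[0,-6,0,0,0,0],[0,-7,0,0,0,0]]'; python3 g.py 55.5 26 17.5 266;python3 -m crank '[[0,-0.5,0,0,0,0],[0,-1,0,0,0,0],[0,-1.5,0,0,0,0],[0,-2,0,0,0,0],[0,-2,0,0,0,0]]'; python3 g.py 45.5 26 17 266
```

```text
t: 3.68
eef_pos: [559.7, 45.9, 264.4]
ee_rot: [0.626, -0.328, 0.627, 0.328]
force: [-0.6, -0.2, 0.2]
grip_width: -0.002
t 3.6833 pos [559.741  45.935 264.398] yaw_th 55.31285487699438 r 25.507419903374867 off 18.209585065404788 F [-0.556 -0.196  0.22 ] M [ 0.01  -0.047  0.031] j [ 0.017  0.479  1.623 -0.001  1.041 -0.948] grip -0.0024770042377631352
shift [-1.603 -0.707  0.493] turn [-0.003 -0.001 -0.001]
t: 4.1
eef_pos: [561.4, 44.8, 264.4]
ee_rot: [0.626, -0.328, 0.627, 0.328]
force: [-0.1, -0.0, -0.1]
grip_width: 0.001
t 4.1 pos [561.44   44.781 264.395] yaw_th 55.313072975841536 r 22.32515997648331 off 20.34108190298713 F [-0.067 -0.018 -0.115] M [-0.021  0.03  -0.055] j [ 0.015  0.482  1.619 -0.001  1.042 -0.95 ] grip 0.001185538631163503
shift [-1.611 -3.918  3.05 ] turn [ 0.171 -0.001 -0.001]
```

```bash
python3 -m crank '[[0,-0.8,0.6,0.034,0,0],[0,-1.6,1.2,0.068,0,0],[0,-2.4,1.8,0.1,0,0],[0,-3.2,2.4,0.14,0,0],[0,-3.9,3,0.17,0,0]]'; python3 g.py 40 26 16 266; python3 look.py side 280 150 100 75 8 s4
```

```text
t: 4.52
eef_pos: [566.4, 45.0, 264.4]
ee_rot: [0.652, -0.273, 0.653, 0.273]
force: [0.5, 1.0, -0.1]
grip_width: 0.001
t 4.5167 pos [566.406  45.027 264.401] yaw_th 45.45411412511403 r 24.235376208073493 off 19.38360412941861 F [ 0.453  0.971 -0.14 ] M [-0.011 -0.004 -0.032] j [ 0.015  0.491  1.604 -0.001  1.048 -0.778] grip 0.0005505059429199462
shift [-1.602 -3.535  1.433] turn [ 0.095 -0.001 -0.   ]
```

View pics/s4.png

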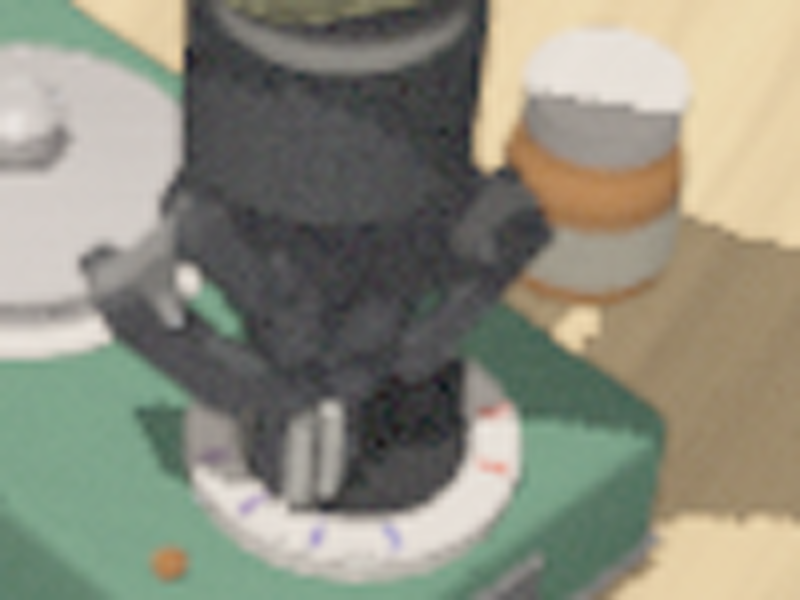

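```bash
python3 -m crank '[[0,-0.7,0.3,0.02,0,0],[0,-1.4,0.6,0.04,0,0],[0,-2.1,0.9,0.06,0,0],[0,-2.8,1.2,0.08,0,0],[0,-3.5,1.4,0.095,0,0]]'; python3 g.py 36 26 16 266; python3 look.py side 280 150 100 75 8 s5
```

```text
t: 4.98
eef_pos: [569.9, 43.7, 264.3]
ee_rot: [0.664, -0.241, 0.665, 0.241]
force: [-2.4, 3.5, 1.2]
grip_width: 0.002
t 4.9833 pos [569.932  43.718 264.345] yaw_th 39.817264979415 r 24.908077618595712 off 17.895358131157053 F [-2.402  3.463  1.159] M [0.525 0.382 0.011] j [ 0.012  0.498  1.593 -0.     1.052 -0.682] grip 0.0017849847499832796
shift [-1.658 -1.962  0.961] turn [ 0.067 -0.001 -0.001]
```

View pics/s5.png

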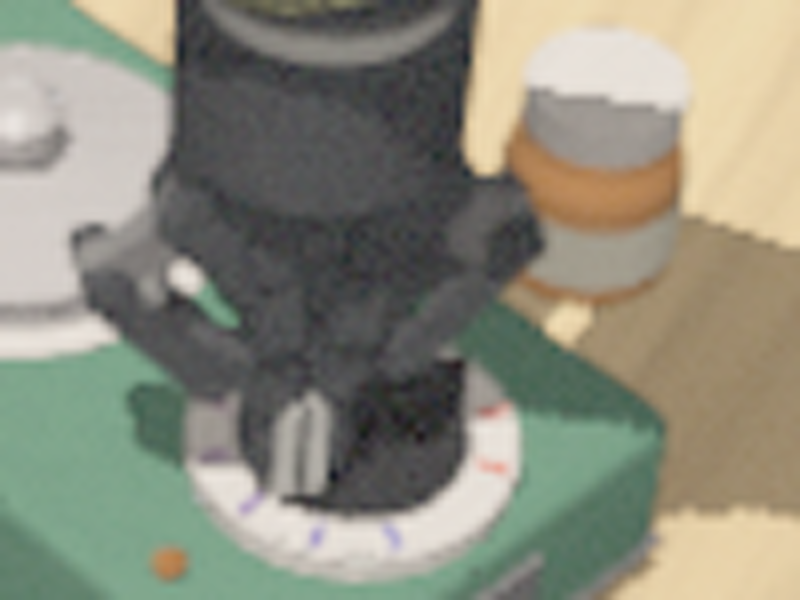

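```bash
python3 - <<'E'
from h import *
for a in(60,56,52,48,44,40,36):
    t=np.radians(a);u=np.array([np.cos(t),np.sin(t)])
    for w in(-2.5,2.5):
        p=np.array([559.2,15.3])-32*u+w*np.array([-u[1],u[0]]);x,y=proj("side",[*p,109]);print(a,w,"s5:",round((x-280)*8),round((y-150)*8),"sided:",round((x-290)*10),round((y-175)*10))
E
python3 - <<'E'
import cv2,numpy as np
im=cv2.imread('pics/s5.png')[320:540,180:540].astype(float)
cv2.imwrite('pics/s5c.png',cv2.resize(np.clip(im*1.8,0,255).astype(np.uint8),None,fx=2.2,fy=2.2))
E
```

```text
60 -2.5 s5: 449 328 sided: 461 159
60 2.5 s5: 459 338 sided: 474 173
56 -2.5 s5: 454 332 sided: 467 165
56 2.5 s5: 463 343 sided: 479 179
52 -2.5 s5: 458 337 sided: 473 171
52 2.5 s5: 467 349 sided: 483 186
48 -2.5 s5: 462 342 sided: 478 178
48 2.5 s5: 470 354 sided: 487 193
44 -2.5 s5: 466 347 sided: 482 184
44 2.5 s5: 472 360 sided: 490 200
40 -2.5 s5: 469 353 sided: 486 191
40 2.5 s5: 474 365 sided: 492 207
36 -2.5 s5: 471 358 sided: 489 198
36 2.5 s5: 475 371 sided: 494 214
```

View pics/s5c.png

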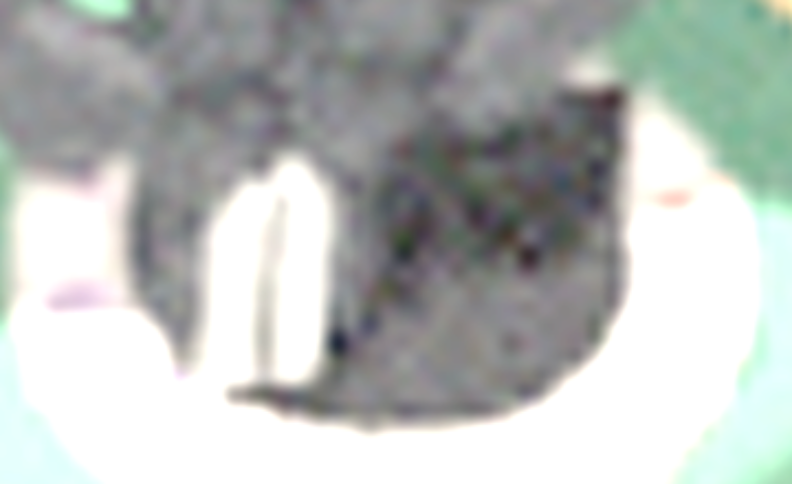

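```bash
python3 -m crank '[[0,0,0,0,0,0],[0,0,0,0,0,0],[0,0,0,0,0,0],[0,0,0,0,0,0],[0,0,0,0,0,0]]'; python3 g.py 36 26 16 266
```

```text
t: 5.45
eef_pos: [569.9, 43.7, 264.3]
ee_rot: [0.664, -0.24, 0.665, 0.241]
force: [-3.7, 2.1, 1.0]
grip_width: -0.003
t 5.45 pos [569.938  43.744 264.349] yaw_th 39.78076779300774 r 24.927242389917076 off 17.9127208938934 F [-3.707  2.086  0.965] M [0.459 0.453 0.002] j [ 0.013  0.498  1.593 -0.     1.052 -0.682] grip -0.003017434671503627
shift [-1.654 -1.978  0.942] turn [ 0.066 -0.001 -0.001]
```

```bash
python3 -m crank '[[0,1,0,0,0,0],[0,3,0,0,0,0],[0,6,0,0,0,0],[-10,10,0,0,0,0],[-40,12,0,0,0,0]]';  python3 -m crank '[[0,0,0,0,0,0],[0,0,0,0,0,0],[0,0,0,0,0,0],[0,0,0,0,0,0],[0,0,0,0,0,0]]';  python3 look.py side 290 170 80 60 10 s6
```

```text
t: 5.87
eef_pos: [561.4, 53.3, 301.7]
ee_rot: [0.662, -0.24, 0.668, 0.241]
force: [-0.4, 0.5, -0.7]
grip_width: -0.002
t: 6.28
eef_pos: [561.3, 53.3, 301.2]
ee_rot: [0.662, -0.24, 0.668, 0.242]
force: [-0.0, 0.5, -0.1]
grip_width: -0.002
```

View pics/s6.png

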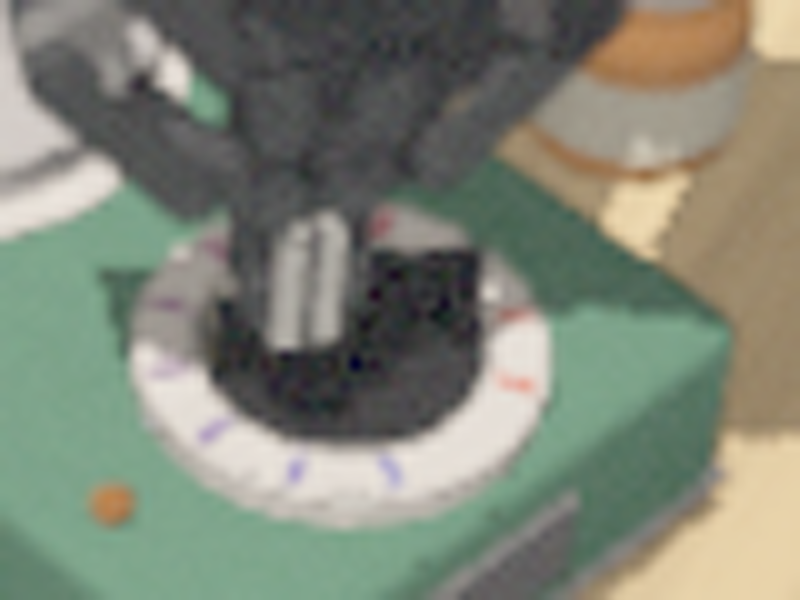

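```bash
python3 -m crank '[[-30,0,0,0,0,0],[-50,-24,-20,0,0,0],[-60,-54,-45,0,0,0],[-60,-85,-70,0,0,0],[-60,-116,-96,0,0,0]]';  python3 -m crank '[[0,-30,-25,0,0,0],[0,-40,-34,0,0,0],[0,-40,-34,0,0,0],[0,-40,-34,0,0,0],[0,-40,-34,0,0,0]]';  python3 look.py side 290 175 70 60 10 s7;python3 look.py top 265 220 70 60 10 t7
```

```text
t: 6.75
eef_pos: [562.1, -98.7, 361.9]
ee_rot: [0.662, -0.24, 0.668, 0.242]
force: [0.5, 0.4, 0.8]
grip_width: -0.001
t: 7.17
eef_pos: [561.8, -150.2, 361.7]
ee_rot: [0.662, -0.24, 0.668, 0.242]
force: [0.1, -0.4, -0.7]
grip_width: 0.003
```

View pics/s7.png

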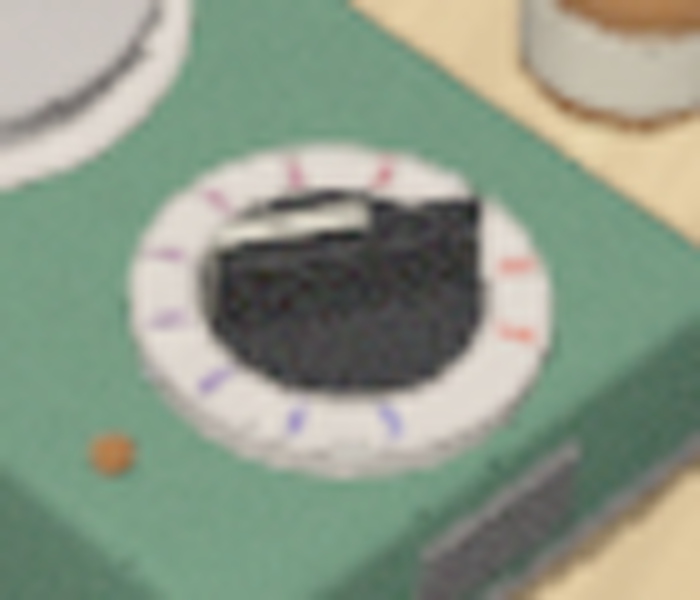

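View pics/t7.png

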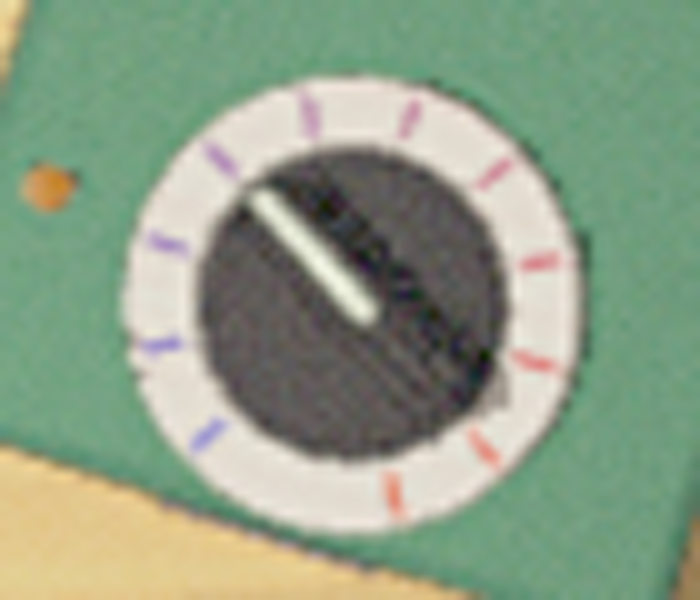

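```bash
python3 g.py 41.5 25 24 320
python3 - <<'E'
from h import *
l=[ray("top",265+u/10,220+v/10,109)[:2] for u,v in((260,193),(372,318))];d=l[0]-l[1];print(np.degrees(np.arctan2(d[1],d[0])),np.array(l)-[561.4,13.9])
l=[ray("side",290+u/10,175+v/10,109)[:2] for u,v in((215,238),(365,212))];d=l[0]-l[1];print(np.degrees(np.arctan2(d[1],d[0])),np.array(l)-[559.2,15.3])
E
```

```text
t 7.2667 pos [ 561.845 -149.917  361.944] yaw_th 39.922502027284395 r -107.85521489064324 off -124.23942394688036 F [-0.893 -0.117 -0.072] M [-0.019 -0.025 -0.047] j [-0.323  0.407  1.478 -0.003  1.264 -1.019] grip 0.00038134041661660274
shift [ 41.826 151.645 128.992] turn [-0.028 -0.006 -0.005]
40.948226666882235 [[23.5439274  20.07364865]
 [-2.25823004 -2.31492314]]
42.99916481965662 [[23.32661789 20.59677856]
 [-2.12198303 -3.13373219]]
```

```bash
python3 -m crank '[[0,30,25,0,0,0],[0,60,51,0,0,0],[0,90,77,0,0,0],[0,120,102,-0.02,0,0],[20,150,128,-0.03,0,0]]'; python3 g.py 41.5 25 24 264
```

```text
t: 7.68
eef_pos: [563.4, 47.9, 346.2]
ee_rot: [0.66, -0.252, 0.661, 0.252]
force: [1.5, 0.2, 0.8]
grip_width: 0.002
t 7.6833 pos [563.378  47.926 346.209] yaw_th 41.79275475982577 r 24.38810970323258 off 22.91986139296157 F [1.471 0.244 0.815] M [ 0.057 -0.047  0.027] j [ 0.02   0.387  1.545 -0.     1.212 -0.709] grip 0.0018637297096741883
shift [82.209  0.97   0.775] turn [ 0.005 -0.002 -0.001]
```

```bash
python3 -m crank '[[20,1,1,0,0,0],[45,1,1,0,0,0],[65,1,1,0,0,0],[77,1,1,0,0,0],[77,1,1,0,0,0]]'; python3 g.py 41.5 25 17.5 264
```

```text
t: 8.1
eef_pos: [562.7, 50.1, 266.9]
ee_rot: [0.658, -0.252, 0.663, 0.253]
force: [-0.7, 0.4, -0.5]
grip_width: 0.003
t 8.1 pos [562.712  50.094 266.911] yaw_th 41.85452571536136 r 25.32557904123049 off 24.985732087343784 F [-0.693  0.36  -0.482] M [-0.001 -0.     0.021] j [ 0.024  0.482  1.611 -0.     1.055 -0.706] grip 0.002811471783576694
shift [ 2.884 -7.495 -0.358] turn [ 0.006 -0.005 -0.004]
```

```bash
python3 -m crank '[[0,-2,0,0,0,0],[1,-4,0,0,0,0],[2,-6,0,0,0,0],[2,-7.5,0,0,0,0],[2,-7.5,0,0,0,0]]'; python3 g.py 36.5 25 16.5 264
```

```text
t: 8.52
eef_pos: [568.0, 44.2, 265.5]
ee_rot: [0.659, -0.252, 0.662, 0.253]
force: [-0.4, -0.6, 0.7]
grip_width: -0.0
t 8.5167 pos [567.99   44.171 265.488] yaw_th 41.83036506368001 r 23.770859001506977 off 19.197052279602637 F [-0.42  -0.638  0.718] M [ 0.009 -0.042  0.037] j [ 0.013  0.493  1.598 -0.     1.056 -0.717] grip -0.00032259633108431825
shift [ 1.475 -2.804  0.979] turn [ 0.093 -0.004 -0.003]
```

```bash
python3 -m crank '[[0,-0.6,0.2,0.02,0,0],[0,-1.2,0.4,0.04,0,0],[0,-1.8,0.6,0.06,0,0],[0,-2.4,0.8,0.08,0,0],[0,-2.8,1,0.093,0,0]]'; python3 g.py 33.5 25 16.5 264;python3 look.py side 290 170 80 60 10 s8
```

```text
t: 8.93
eef_pos: [570.7, 43.0, 265.7]
ee_rot: [0.67, -0.22, 0.673, 0.221]
force: [-2.1, 3.1, 2.4]
grip_width: -0.008
t 8.9333 pos [570.67   42.953 265.689] yaw_th 36.394105603161485 r 24.29685339761077 off 17.91947924801344 F [-2.105  3.135  2.366] M [0.553 0.155 0.067] j [ 0.011  0.498  1.59   0.     1.059 -0.624] grip -0.007545389436219756
shift [ 1.682 -1.458  0.637] turn [ 0.051 -0.004 -0.003]
```

View pics/s8.png

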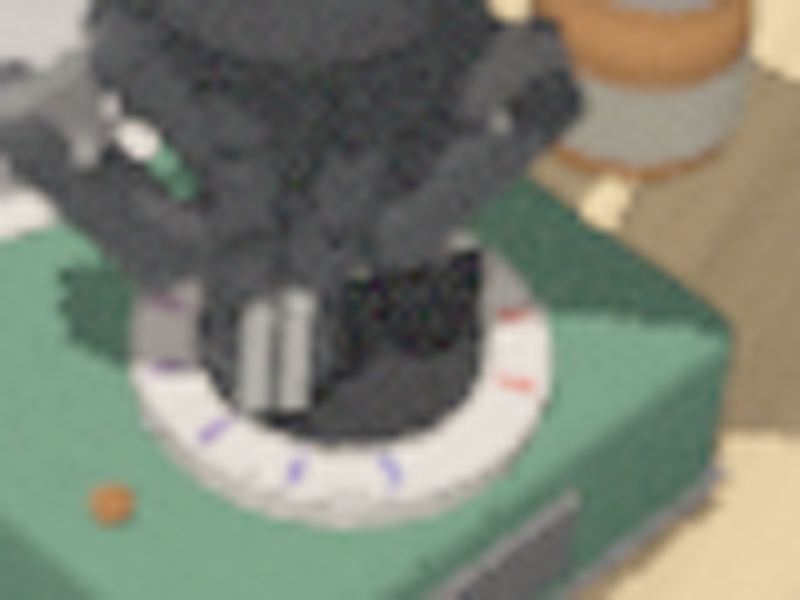

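```bash
python3 -m crank '[[0,-0.5,0.2,0.02,0,0],[0,-1,0.4,0.03,0,0],[0,-1.5,0.6,0.05,0,0],[0,-1.5,0.6,0.05,0,0],[0,-1.5,0.6,0.05,0,0]]'; python3 g.py 30.5 25 16.5 264;python3 -m crank '[[0,-0.5,0.2,0.02,0,0],[0,-1,0.4,0.03,0,0],[0,-1.5,0.6,0.05,0,0],[0,-1.5,0.6,0.05,0,0],[0,-1.5,0.6,0.05,0,0]]'; python3 g.py 27.5 25 16.5 264;python3 look.py side 290 170 80 60 10 s9
```

```text
t: 9.4
eef_pos: [572.1, 41.9, 265.5]
ee_rot: [0.675, -0.203, 0.679, 0.204]
force: [0.5, 2.6, 1.4]
grip_width: 0.001
t 9.4 pos [572.093  41.936 265.529] yaw_th 33.497231610465086 r 24.034709853740907 off 17.567997666790056 F [0.483 2.616 1.368] M [0.398 0.037 0.036] j [ 0.009  0.501  1.586 -0.     1.06  -0.575] grip 0.0006873825937231784
shift [ 1.522 -1.121  0.915] turn [ 0.052 -0.004 -0.002]
t: 9.82
eef_pos: [573.5, 40.9, 265.5]
ee_rot: [0.68, -0.186, 0.684, 0.187]
force: [0.8, 1.4, 0.2]
grip_width: 0.001
t 9.8167 pos [573.45   40.9   265.476] yaw_th 30.623192512837228 r 23.80868425072706 off 17.25633424905212 F [0.789 1.405 0.22 ] M [0.319 0.002 0.009] j [ 0.008  0.504  1.582 -0.     1.061 -0.527] grip 0.0005325611706119191
shift [ 1.469 -0.823  1.155] turn [ 0.055 -0.005 -0.002]
```

View pics/s9.png

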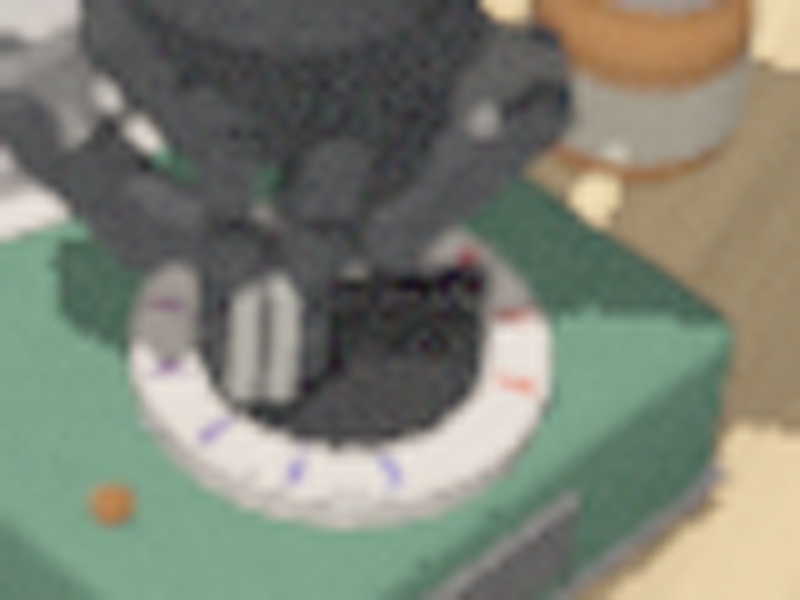

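```bash
python3 -m crank '[[0,-0.1,0.1,0.005,0,0],[0,-0.2,0.2,0.01,0,0],[0,-0.3,0.4,0.02,0,0],[0,-0.3,0.4,0.02,0,0],[0,-0.3,0.4,0.02,0,0]]'; python3 g.py 27.5 25 16.5 264;python3 -m crank '[[0,-0.1,0.1,0.005,0,0],[0,-0.2,0.2,0.01,0,0],[0,-0.3,0.4,0.02,0,0],[0,-0.3,0.4,0.02,0,0],[0,-0.3,0.4,0.02,0,0]]'; python3 g.py 27.5 25 16.5 264;python3 look.py side 290 170 80 60 10 s10
```

```text
t: 10.28
eef_pos: [573.9, 40.8, 265.4]
ee_rot: [0.682, -0.18, 0.686, 0.18]
force: [-0.0, 1.7, 0.9]
grip_width: 0.002
t 10.2833 pos [573.916  40.819 265.424] yaw_th 29.486150571087688 r 24.184341084482227 off 16.969678604869145 F [-0.043  1.718  0.871] M [ 0.141 -0.043  0.061] j [ 0.007  0.505  1.58  -0.001  1.062 -0.507] grip 0.0020471706814368445
shift [ 1.419 -0.501  0.806] turn [ 0.035 -0.005 -0.002]
t: 10.7
eef_pos: [574.4, 40.7, 265.4]
ee_rot: [0.684, -0.173, 0.687, 0.173]
force: [-0.1, 0.0, 0.8]
grip_width: 0.004
t 10.7 pos [574.429  40.681 265.43 ] yaw_th 28.333477801779445 r 24.575163654830646 off 16.610181114817856 F [-0.058  0.039  0.757] M [0.127 0.006 0.004] j [ 0.007  0.506  1.579 -0.001  1.062 -0.487] grip 0.003909632359148446
shift [ 1.428 -0.119  0.43 ] turn [ 0.015 -0.005 -0.002]
```

View pics/s10.png

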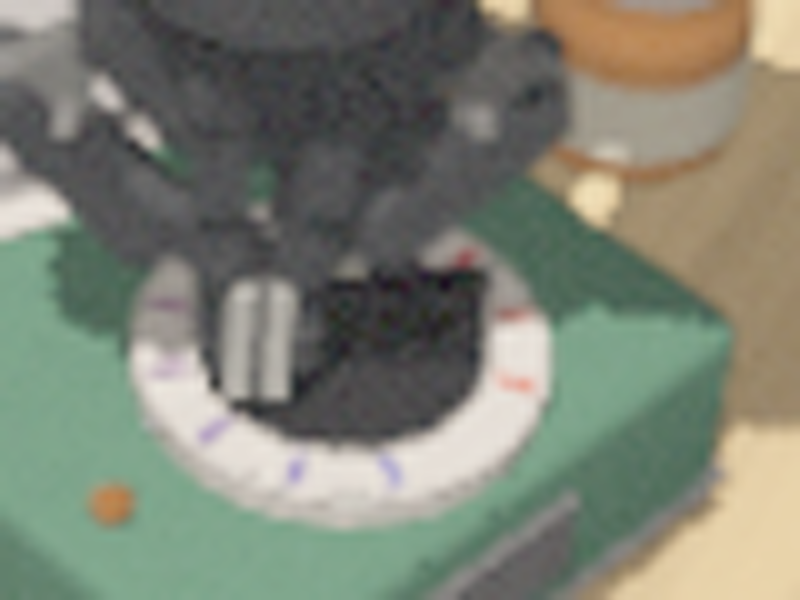

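```bash
python3 -m crank '[[0,-0.1,0.1,0.005,0,0],[0,-0.2,0.2,0.01,0,0],[0,-0.3,0.4,0.02,0,0],[0,-0.3,0.4,0.02,0,0],[0,-0.3,0.4,0.02,0,0]]'; python3 g.py 27.5 25 16.5 264;python3 look.py side 290 170 80 60 10 s11
```

```text
t: 11.17
eef_pos: [574.9, 40.6, 265.4]
ee_rot: [0.685, -0.166, 0.689, 0.166]
force: [0.4, 0.2, -0.4]
grip_width: 0.004
t 11.1667 pos [574.902  40.556 265.364] yaw_th 27.189280118010437 r 24.936983165773427 off 16.280613179323915 F [ 0.361  0.215 -0.449] M [-0.027  0.048  0.021] j [ 0.007  0.507  1.578 -0.001  1.063 -0.467] grip 0.003932347844772623
shift [1.364 0.217 0.069] turn [-0.005 -0.005 -0.002]
```

View pics/s11.png

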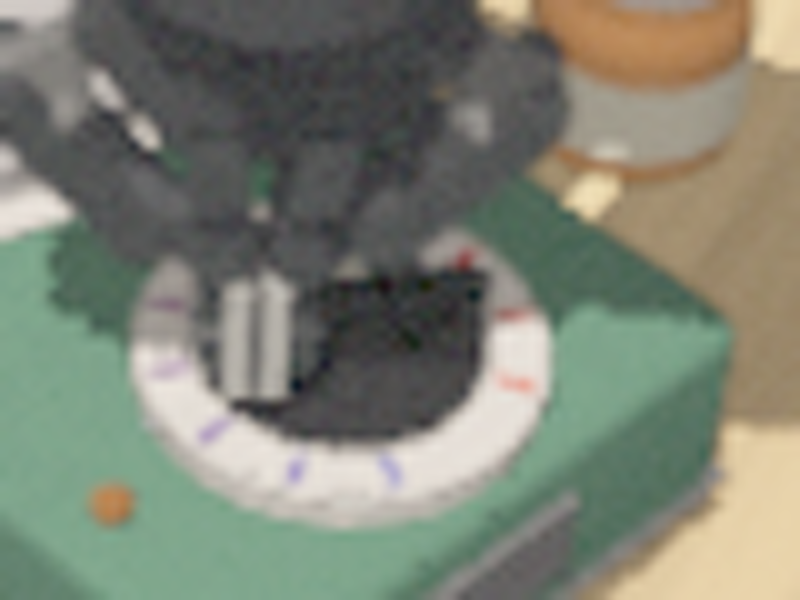

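```bash
python3 -m crank '[[0,1,0,0,0,0],[0,3,0,0,0,0],[0,6,0,0,0,0],[-10,8,0,0,0,0],[-40,8,0,0,0,0]]';  python3 -m crank '[[-41,0,0,0,0,0],[-60,-36,-20,0,0,0],[-60,-72,-38,0,0,0],[-60,-108,-56,0,0,0],[-60,-144,-74,0,0,0]]'; python3 look.py side 290 170 80 60 10 s12;python3 look.py top 265 220 70 60 10 t12
```

```text
t: 11.63
eef_pos: [570.6, 48.2, 302.7]
ee_rot: [0.683, -0.166, 0.691, 0.167]
force: [-0.2, -0.0, 0.0]
grip_width: -0.001
t: 12.05
eef_pos: [570.9, -115.1, 364.4]
ee_rot: [0.684, -0.166, 0.691, 0.167]
force: [1.5, 0.4, 0.6]
grip_width: -0.005
```

View pics/s12.png

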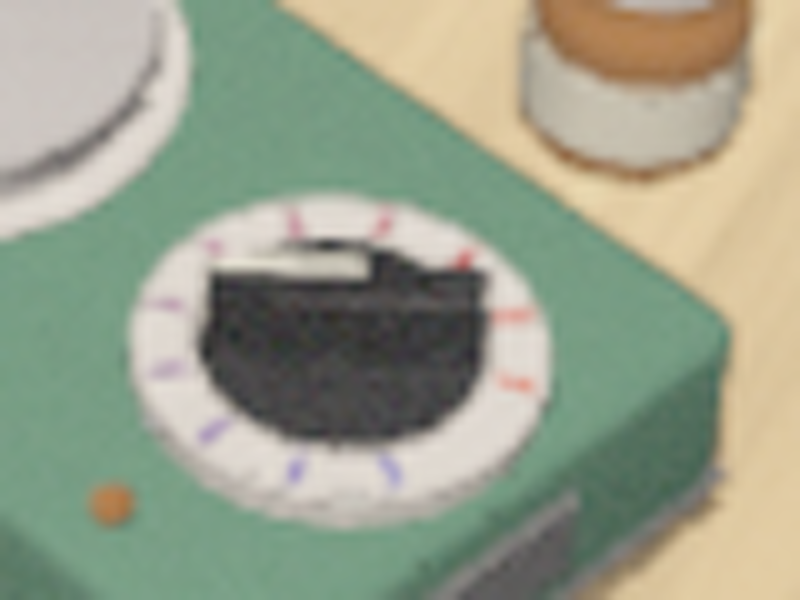

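View pics/t12.png

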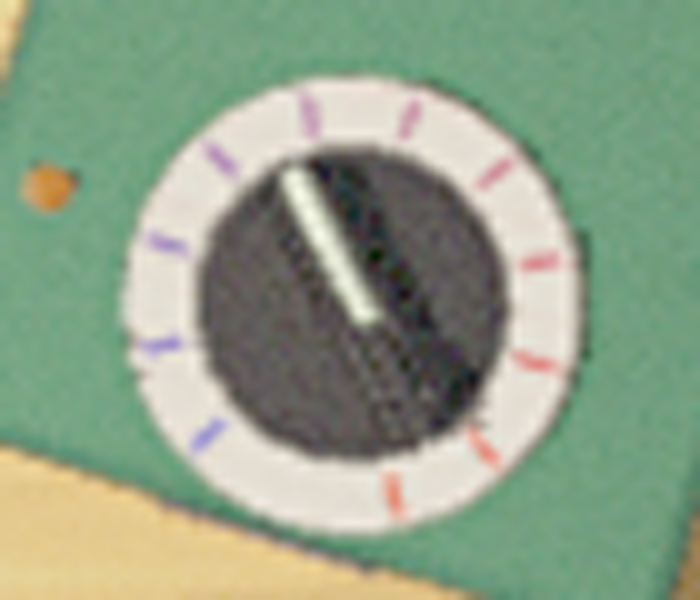

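```bash
cat > ang.py <<'E'
from h import *
import cv2,sys
def ang(im):
    # white line inside disc, radius ~14.5px about (300.2,250.3)
    g=im.min(axis=2).astype(float);yy,xx=np.mgrid[:420,:560]
    m=((xx-300.2)**2+(yy-250.3)**2<15.0**2)&(g>90)
    w=(g-60)*m;P=np.array([ray("top",x,y,109)[:2] for y,x in zip(*np.nonzero(m))]);W=g[m]-60
    c=(P*W[:,None]).sum(0)/W.sum();d=P-c;C=(d*W[:,None]).T@d;e=np.linalg.eigh(C)[1][:,1]
    v=c-np.array([561,14.2]);e=e if e@v>0 else -e
    return round(float(np.degrees(np.arctan2(e[1],e[0]))),1),round(float(np.degrees(np.arctan2(v[1],v[0]))),1),m.sum()
if __name__=="__main__":
    print("t0",ang(cv2.imread("pics/top0.png")))
    im=arm.capture("top")[:,:,::-1];print("now",ang(im),arm.get_state()["t"])
E
python3 ang.py; python3 -m crank '[[0,0,0,0,0,0],[0,0,0,0,0,0],[0,0,0,0,0,0],[0,0,0,0,0,0],[0,0,0,0,0,0]]'; python3 ang.py
```

```text
t0 (57.1, 54.0, np.int64(41))
now (26.7, 26.7, np.int64(45)) 12.2
t: 12.62
eef_pos: [571.1, -115.1, 363.6]
ee_rot: [0.683, -0.165, 0.691, 0.166]
force: [0.7, -0.1, -0.3]
grip_width: -0.001
t0 (57.1, 54.0, np.int64(41))
now (26.5, 26.8, np.int64(44)) 12.6667
```

```bash
python3 g.py 26.5 25 24 330
```

```text
t 12.6667 pos [ 571.133 -115.281  363.596] yaw_th 27.066978232716416 r -48.257657501318484 off -121.06843771125817 F [ 0.792  0.309 -1.332] M [ 0.017  0.033 -0.009] j [-0.262  0.409  1.472 -0.004  1.272 -0.733] grip 0.0006305419313739758
shift [ 33.418 144.194  75.045] turn [ 0.01  -0.011 -0.004]
```

```bash
python3 -m crank '[[0,36,19,0,0,0],[0,72,38,0,0,0],[0,108,56,0,-0.005,0],[15,135,70,0.005,-0.01,0],[33,144,75,0.01,-0.01,0]]';python3 -m crank '[[15,0,0,0,0,0],[35,0,0,0,0,0],[55,0,0,0,0,0],[66,0,0,0,0,0],[66,0,0,0,0,0]]'; python3 g.py 26.5 25 17.5 264
```

```text
t: 13.08
eef_pos: [571.8, 51.1, 331.3]
ee_rot: [0.689, -0.162, 0.687, 0.165]
force: [-0.3, 0.7, -0.5]
grip_width: -0.0
t: 13.5
eef_pos: [571.4, 51.6, 263.1]
ee_rot: [0.687, -0.161, 0.689, 0.165]
force: [0.6, -0.9, -0.8]
grip_width: 0.005
t 13.5 pos [571.35   51.566 263.06 ] yaw_th 26.688815596398936 r 26.383432508375957 off 28.15120732890449 F [ 0.572 -0.899 -0.789] M [-0.04  -0.02   0.023] j [ 0.026  0.504  1.588  0.005  1.053 -0.443] grip 0.004552187132195716
shift [ -0.995 -10.642  -1.42 ] turn [ 0.003 -0.001 -0.005]
```

```bash
python3 -m crank '[[0,-3,0,0,0,0],[0,-6,-1,0,0,0],[0,-9,-1,0,0,0],[0,-10.5,-1.4,0,0,0],[0,-10.5,-1.4,0,0,0]]'; for a in 23.5 20.5 17.5 14.5 11.5; do python3 g.py $a 25 16.5 264|tail -1;done; python3 g.py 26.5 25 17.5 264|head -1
```

```text
t: 13.92
eef_pos: [575.0, 41.0, 263.7]
ee_rot: [0.688, -0.161, 0.688, 0.165]
force: [0.1, -0.3, -0.3]
grip_width: 0.001
shift [-0.326 -1.921  0.849] turn [ 0.055 -0.    -0.005]
shift [-0.332 -3.296  1.604] turn [ 0.107 -0.    -0.005]
shift [-0.339 -4.708  2.286] turn [ 0.16  -0.001 -0.005]
shift [-0.346 -6.154  2.893] turn [ 0.212 -0.001 -0.005]
shift [-0.353 -7.63   3.423] turn [ 0.264 -0.001 -0.005]
t 13.9167 pos [575.026  41.038 263.684] yaw_th 26.653862956326893 r 24.97498976143082 off 17.089271611416315 F [ 0.111 -0.251 -0.286] M [-0.002  0.017  0.004] j [ 0.007  0.509  1.579  0.005  1.056 -0.46 ] grip 0.0012339349620590389
```

```bash
python3 -m crank '[[0,-1.3,0.6,0.04,0,0],[0,-2.6,1.2,0.08,0,0],[0,-3.8,1.8,0.13,0,0],[0,-5,2.4,0.17,0,0],[0,-6.1,2.9,0.21,0,0]]'; for a in 12 10 8 6 4; do python3 g.py $a 25 16.5 264|tail -1;done; python3 g.py 14.5 25 17.5 264|head -1; python3 look.py side 290 170 80 60 10 s13
```

```text
t: 14.33
eef_pos: [580.4, 36.8, 264.0]
ee_rot: [0.701, -0.088, 0.702, 0.091]
force: [0.1, 0.2, 0.6]
grip_width: 0.004
shift [ 0.026 -1.088  0.631] turn [ 0.044 -0.001 -0.004]
shift [ 0.022 -1.994  1.153] turn [ 0.079 -0.001 -0.004]
shift [ 0.018 -2.918  1.642] turn [ 0.113 -0.001 -0.004]
shift [ 0.013 -3.859  2.099] turn [ 0.148 -0.001 -0.004]
shift [ 0.009 -4.814  2.523] turn [ 0.183 -0.001 -0.004]
t 14.3333 pos [580.44   36.833 264.032] yaw_th 14.502337131249138 r 25.064934239586293 off 16.48189283150269 F [0.146 0.182 0.615] M [ 0.015 -0.012 -0.007] j [-0.     0.518  1.563  0.005  1.062 -0.256] grip 0.003517009120105588
```

View pics/s13.png

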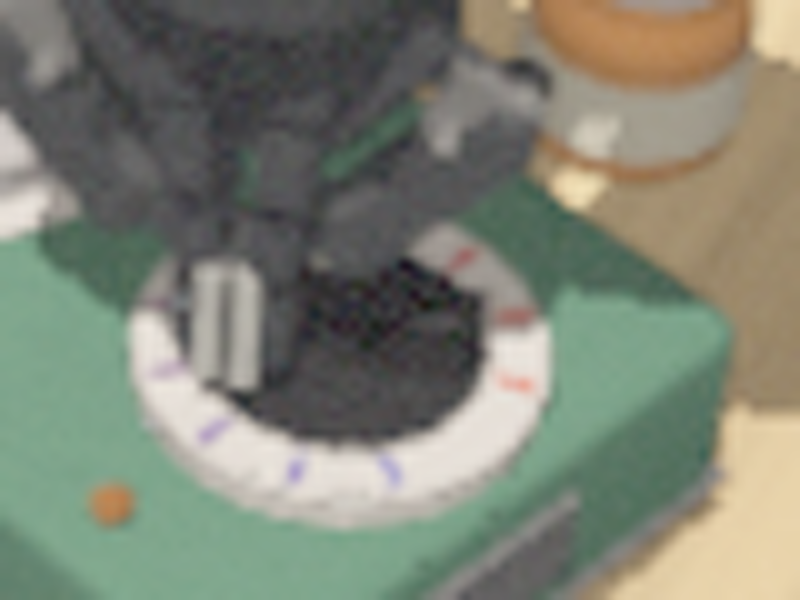

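```bash
python3 -m crank '[[0,-1,0.6,0.04,0,0],[0,-2,1.1,0.08,0,0],[0,-2.9,1.6,0.11,0,0],[0,-3.9,2.1,0.15,0,0],[0,-4.8,2.5,0.18,0,0]]'; for a in 2 0 -2 -4 -6; do python3 g.py $a 25 16.5 264|tail -1;done; python3 g.py 4 25 17.5 264|head -1; python3 look.py side 290 170 80 60 10 s14
python3 - <<'E'
from h import *
for a in(56,41,26,11,-4,-19,-34,-49,-64):
    t=np.radians(a);u=np.array([np.cos(t),np.sin(t)])
    p=np.array([559.2,15.3])-32*u;x,y=proj("side",[*p,109]);p2=np.array([559.2,15.3])+32*u;x2,y2=proj("side",[*p2,109]);print(a,round((x-290)*10),round((y-170)*10),"ptr",round((x2-290)*10),round((y2-170)*10))
E
```

```text
t: 14.8
eef_pos: [584.2, 33.0, 264.2]
ee_rot: [0.706, -0.023, 0.707, 0.026]
force: [1.3, 3.0, -0.9]
grip_width: 0.001
shift [ 0.22  -1.086  0.48 ] turn [ 0.034 -0.001 -0.005]
shift [ 0.215 -1.987  1.01 ] turn [ 0.069 -0.001 -0.005]
shift [ 0.21  -2.906  1.508] turn [ 0.104 -0.001 -0.005]
shift [ 0.205 -3.842  1.974] turn [ 0.139 -0.001 -0.005]
shift [ 0.2   -4.794  2.407] turn [ 0.174 -0.001 -0.005]
t 14.8 pos [584.155  33.012 264.226] yaw_th 3.968650263319619 r 25.081441276106847 off 16.702603203826214 F [ 1.344  3.004 -0.862] M [ 0.523 -0.067  0.034] j [-0.007  0.525  1.552  0.005  1.066 -0.079] grip 0.0007697081820217353
56 473 222 ptr 225 313
41 489 247 ptr 211 288
26 495 274 ptr 206 261
11 491 300 ptr 212 235
-4 477 324 ptr 226 212
-19 455 345 ptr 249 192
-34 425 361 ptr 279 178
-49 390 370 ptr 313 170
-64 352 372 ptr 349 168
```

View pics/s14.png

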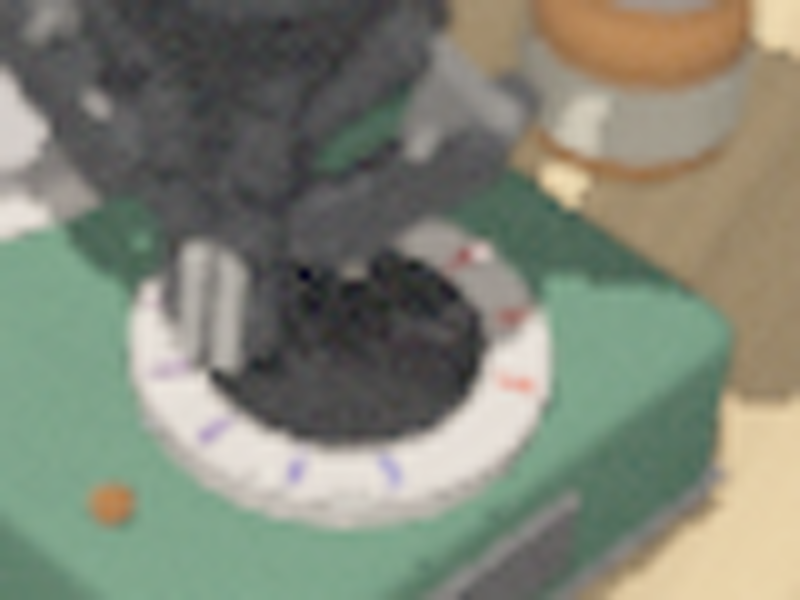

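```bash
python3 -m crank '[[0,-1,0.5,0.034,0,0],[0,-2,1,0.07,0,0],[0,-2.9,1.5,0.1,0,0],[0,-2.9,1.5,0.1,0,0],[0,-2.9,1.5,0.1,0,0]]'; for a in -4 -7 -10 -13 -16; do python3 g.py $a 25 16.5 264|tail -1;done; python3 g.py -2 25 17.5 264|head -1; python3 look.py side 290 170 80 60 10 s15
```

```text
t: 15.27
eef_pos: [585.9, 30.0, 264.4]
ee_rot: [0.707, 0.012, 0.707, -0.009]
force: [-0.2, -0.5, 0.1]
grip_width: -0.001
shift [ 0.383 -0.703  0.511] turn [ 0.039 -0.001 -0.005]
shift [ 0.375 -2.066  1.288] turn [ 0.091 -0.001 -0.004]
shift [ 0.368 -3.467  1.992] turn [ 0.144 -0.001 -0.004]
shift [ 0.361 -4.903  2.622] turn [ 0.196 -0.002 -0.004]
shift [ 0.354 -6.37   3.176] turn [ 0.249 -0.002 -0.004]
t 15.2667 pos [585.901  30.033 264.386] yaw_th -1.7581476674801437 r 25.046960913520437 off 16.31693352309412 F [-0.179 -0.513  0.11 ] M [0.03  0.001 0.033] j [-0.012  0.527  1.547  0.005  1.068  0.016] grip -0.00053065396440087
```

View pics/s15.png

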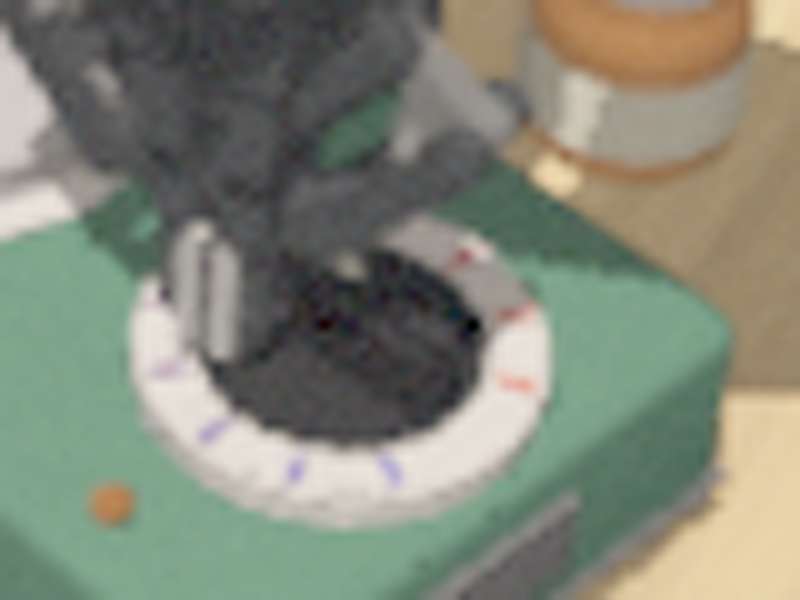

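```bash
python3 -m crank '[[0,-1.3,0.7,0.05,0,0],[0,-2.6,1.4,0.1,0,0],[0,-3.9,2,0.15,0,0],[0,-5.2,2.7,0.2,0,0],[0,-6.4,3.2,0.25,0,0]]'; for a in -19 -22 -25 -28 -31; do python3 g.py $a 25 16.5 264|tail -1;done; python3 g.py -16 25 17.5 264|head -1; python3 look.py side 290 170 80 60 10 s16
```

```text
t: 15.73
eef_pos: [588.8, 23.9, 264.4]
ee_rot: [0.699, 0.101, 0.701, -0.097]
force: [-0.9, 6.5, -0.0]
grip_width: -0.002
shift [ 0.382 -1.593  0.94 ] turn [ 0.05  -0.003 -0.005]
shift [ 0.374 -2.963  1.702] turn [ 0.102 -0.003 -0.005]
shift [ 0.365 -4.372  2.392] turn [ 0.155 -0.003 -0.005]
shift [ 0.356 -5.815  3.006] turn [ 0.207 -0.003 -0.005]
shift [ 0.348 -7.288  3.544] turn [ 0.259 -0.003 -0.005]
t 15.7333 pos [588.85   23.851 264.393] yaw_th -16.14629025951011 r 24.89406242480464 off 16.762153944311166 F [-0.9    6.524 -0.033] M [ 1.001  0.124 -0.072] j [-0.022  0.533  1.539  0.006  1.071  0.257] grip -0.002412793927161324
```

View pics/s16.png

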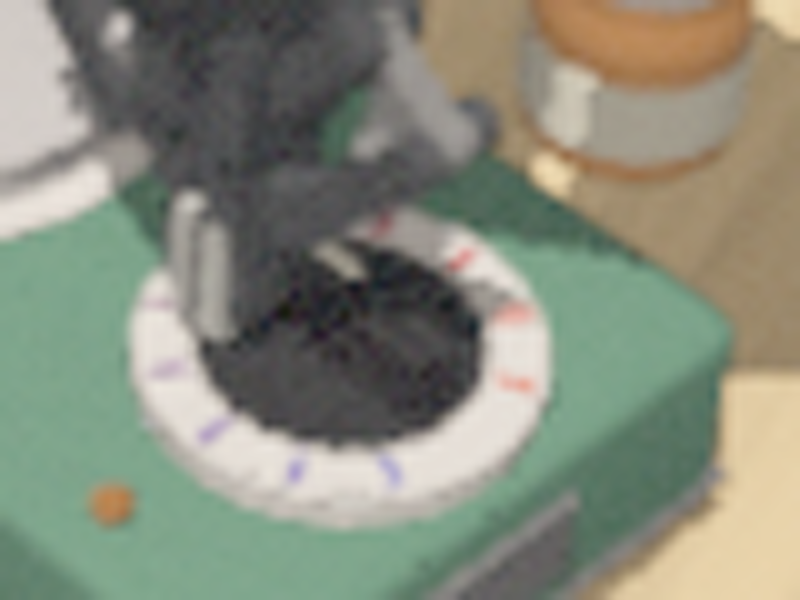

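```bash
python3 -m crank '[[0,-0.8,0.5,0.025,0,0],[0,-1.6,0.9,0.05,0,0],[0,-2.9,1.7,0.1,0,0],[0,-3.6,2,0.13,0,0],[0,-4.4,2.4,0.155,0,0]]'; for a in -28 -31 -34 -37 -40; do python3 g.py $a 25 16.5 264|tail -1;done; python3 g.py -25 25 17.5 264|head -1; python3 look.py side 290 170 80 60 10 s17
```

```text
t: 16.2
eef_pos: [589.9, 19.0, 264.4]
ee_rot: [0.689, 0.156, 0.691, -0.153]
force: [-0.3, 1.3, 0.4]
grip_width: 0.003
shift [ 0.396 -1.355  0.854] turn [ 0.048 -0.004 -0.005]
shift [ 0.387 -2.725  1.618] turn [ 0.101 -0.004 -0.004]
shift [ 0.378 -4.132  2.309] turn [ 0.153 -0.004 -0.004]
shift [ 0.369 -5.574  2.925] turn [ 0.205 -0.004 -0.004]
shift [ 0.36  -7.046  3.466] turn [ 0.258 -0.004 -0.004]
t 16.2 pos [589.926  19.019 264.405] yaw_th -25.2289633122509 r 24.982394554532057 off 16.525632504457025 F [-0.262  1.289  0.355] M [0.157 0.003 0.003] j [-0.03   0.534  1.536  0.006  1.072  0.407] grip 0.002524869179036882
```

View pics/s17.png

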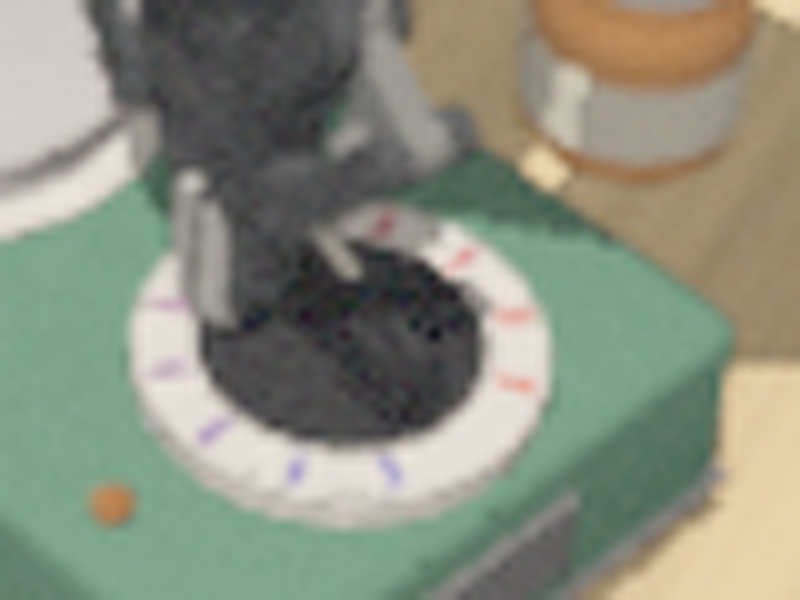

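```bash
python3 -m crank '[[0,-0.7,0.4,0.025,0,0],[0,-1.4,0.8,0.05,0,0],[0,-2.1,1.2,0.075,0,0],[0,-2.7,1.6,0.1,0,0],[0,-2.7,1.6,0.1,0,0]]'; for a in -34 -37 -40 -43 -46; do python3 g.py $a 25 16.5 264|tail -1;done; python3 g.py -31 25 17.5 264|head -1; python3 look.py side 290 170 80 60 10 s18
```

```text
t: 16.67
eef_pos: [590.2, 15.5, 264.4]
ee_rot: [0.68, 0.192, 0.682, -0.188]
force: [1.0, 0.6, 0.3]
grip_width: -0.003
shift [ 0.37  -1.021  0.635] turn [ 0.049 -0.004 -0.004]
shift [ 0.362 -2.391  1.398] turn [ 0.102 -0.004 -0.004]
shift [ 0.354 -3.8    2.088] turn [ 0.154 -0.004 -0.004]
shift [ 0.346 -5.242  2.703] turn [ 0.206 -0.004 -0.004]
shift [ 0.338 -6.715  3.241] turn [ 0.259 -0.004 -0.003]
t 16.6667 pos [590.238  15.5   264.376] yaw_th -31.169285471028576 r 25.198439882922475 off 16.19029208803483 F [0.996 0.596 0.268] M [ 0.02   0.014 -0.021] j [-0.036  0.535  1.536  0.006  1.072  0.505] grip -0.002976921068007888
```

View pics/s18.png

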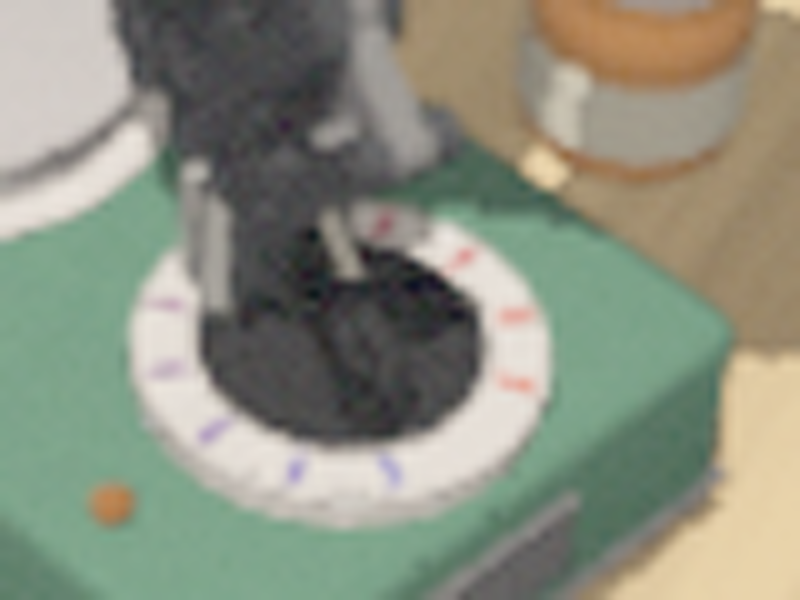

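```bash
python3 -m crank '[[0,2,0,0,0,0],[0,5,0,0,0,0],[-10,8,0,0,0,0],[-45,8,0,0,0,0],[-80,8,0,0,0,0]]';  python3 -m crank '[[-20,-30,18,0,0,0],[-20,-62,38,0,0,0],[-20,-94,58,0,0,0],[-20,-120,75,0,0,0],[-20,-148,90,0,0,0]]'; python3 look.py side 290 170 80 60 10 s19;python3 look.py top 265 220 70 60 10 t19; python3 ang.py
```

```text
t: 17.13
eef_pos: [594.4, 22.4, 345.0]
ee_rot: [0.679, 0.191, 0.683, -0.188]
force: [-0.3, -0.3, 0.9]
grip_width: -0.002
t: 17.55
eef_pos: [595.3, -152.3, 365.1]
ee_rot: [0.68, 0.191, 0.683, -0.188]
force: [1.2, -0.7, -0.1]
grip_width: 0.003
t0 (57.1, 54.0, np.int64(41))
now (-48.6, -40.8, np.int64(44)) 17.7
```

View pics/s19.png

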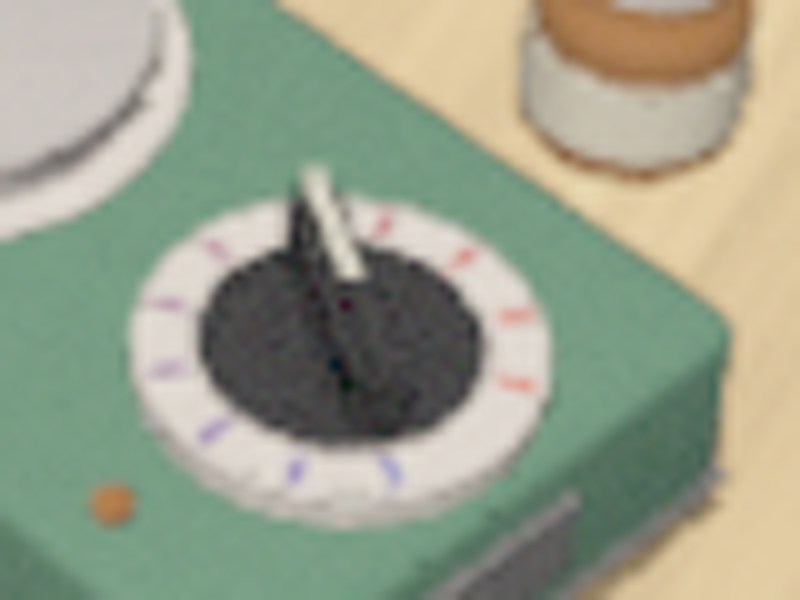

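View pics/t19.png

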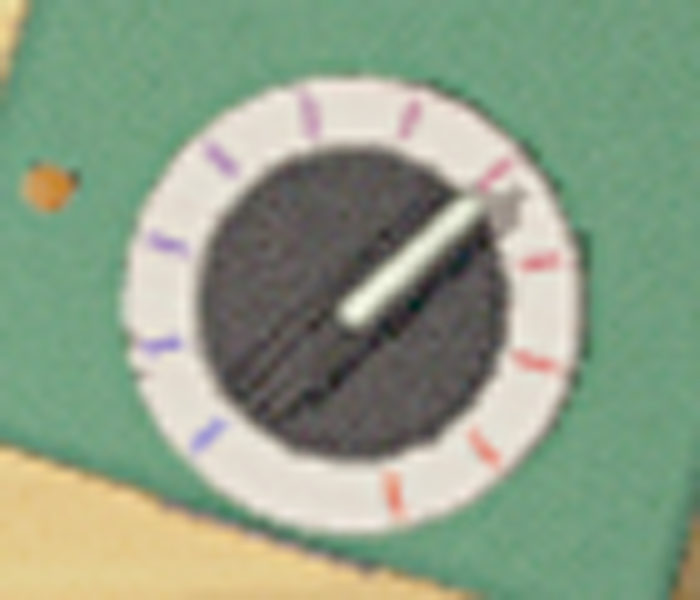

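```bash
python3 g.py -47 25 25 345
```

```text
t 17.7 pos [ 595.109 -152.582  364.64 ] yaw_th -31.181771213963554 r 146.00921640378138 off -88.56023376825136 F [0.621 0.601 0.625] M [ 0.013 -0.031  0.006] j [-0.311  0.476  1.372  0.004  1.298  0.232] grip -0.00014481021762761888
shift [ 20.509 142.191 -85.358] turn [ 0.276 -0.006 -0.002]
```

```bash
python3 -m crank '[[0,30,-18,0.05,0,0],[0,60,-36,0.11,0,0],[0,90,-54,0.17,0,0],[0,120,-72,0.23,0,0],[10,142,-85,0.276,-0.006,0]]';python3 -m crank '[[5,0,0,0,0,0],[25,0,0,0,0,0],[50,0,0,0,0,0],[70,0,0,0,0,0],[85,0,0,0,0,0]]'; python3 g.py -47 25 18.5 264
```

```text
t: 18.12
eef_pos: [595.6, 16.7, 357.9]
ee_rot: [0.65, 0.283, 0.647, -0.281]
force: [0.3, -0.2, 0.1]
grip_width: -0.0
t: 18.53
eef_pos: [595.7, 17.6, 271.5]
ee_rot: [0.649, 0.283, 0.648, -0.281]
force: [0.1, -1.6, -0.2]
grip_width: 0.0
t 18.5333 pos [595.719  17.565 271.521] yaw_th -46.939983238995396 r 21.987684878141216 off 27.925741595083107 F [ 0.059 -1.574 -0.211] M [0.049 0.001 0.008] j [-0.032  0.536  1.515  0.002  1.088  0.786] grip 0.00020520630035667412
shift [ 7.489 -9.456  2.997] turn [ 0.001  0.001 -0.004]
```

```bash
python3 -m crank '[[2,-2,1,0,0,0],[5,-4,2,0,0,0],[7,-7,3,0,0,0],[7,-9,3,0,0,0],[7,-9.5,3,0,0,0]]'; for a in -48 -50 -53 -56 -57.5; do python3 g.py $a 25 16.5 264|tail -1;done; python3 g.py -47 25 17.5 264|head -1;  python3 look.py side 290 170 80 60 10 s20
```

```text
t: 18.95
eef_pos: [590.9, 8.7, 265.4]
ee_rot: [0.65, 0.283, 0.647, -0.28]
force: [3.7, 1.5, -3.2]
grip_width: 0.001
shift [ 1.42  -2.264  0.079] turn [ 0.018  0.002 -0.005]
shift [ 1.416 -3.156  0.624] turn [ 0.053  0.002 -0.005]
shift [ 1.411 -4.529  1.381] turn [ 0.105  0.001 -0.005]
shift [ 1.404 -5.94   2.066] turn [ 0.158  0.001 -0.005]
shift [ 1.401 -6.659  2.38 ] turn [ 0.184  0.001 -0.005]
t 18.95 pos [590.883   8.662 265.432] yaw_th -46.95581047745158 r 25.20076772582791 off 18.317359924122147 F [ 3.741  1.457 -3.161] M [ 0.381 -0.629 -0.101] j [-0.048  0.534  1.535  0.003  1.068  0.771] grip 0.0005193108827800801
```

View pics/s20.png

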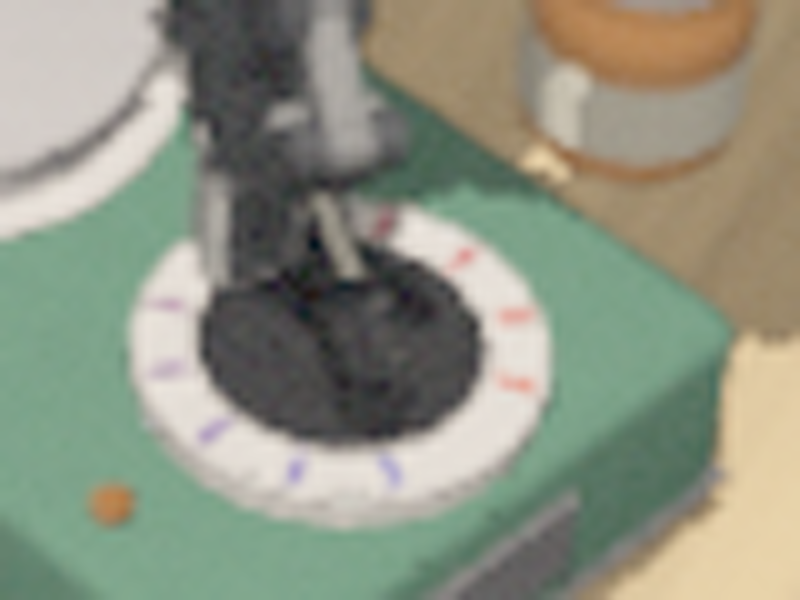

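```bash
for a in -50 -53 -56 -59; do python3 g.py $a 25 18 264|tail -1;done
```

```text
shift [ 1.374 -1.758  0.767] turn [ 0.053  0.002 -0.005]
shift [ 1.369 -3.138  1.602] turn [ 0.106  0.002 -0.005]
shift [ 1.363 -4.559  2.365] turn [ 0.158  0.001 -0.005]
shift [ 1.356 -6.018  3.052] turn [ 0.21   0.001 -0.005]
```

```bash
python3 -m crank '[[0,-0.9,0.4,0.025,0,0],[0,-1.7,0.8,0.053,0,0],[0,-2.4,1.2,0.08,0,0],[0,-3.1,1.6,0.105,0,0],[0,-3.1,1.6,0.105,0,0]]'; python3 g.py -53 25 18 264; for a in -54.5 -56 -57.5 -59; do python3 g.py $a 25 18 264|tail -1;done;  python3 look.py side 290 170 80 60 10 s21
```

```text
t: 19.42
eef_pos: [589.8, 5.4, 265.9]
ee_rot: [0.634, 0.318, 0.631, -0.314]
force: [1.7, 1.2, 0.8]
grip_width: 0.0
t 19.4167 pos [589.836   5.38  265.866] yaw_th -53.098051703131624 r 25.138748811249776 off 18.039392198749468 F [1.729 1.239 0.832] M [ 0.121 -0.381  0.016] j [-0.053  0.531  1.538  0.003  1.067  0.872] grip 0.0003019207659580964
shift [ 1.865 -0.051 -0.142] turn [-0.002  0.002 -0.006]
shift [ 1.862 -0.711  0.322] turn [ 0.024  0.002 -0.006]
shift [ 1.859 -1.382  0.768] turn [ 0.051  0.002 -0.006]
shift [ 1.856 -2.066  1.197] turn [ 0.077  0.002 -0.006]
shift [ 1.852 -2.76   1.607] turn [ 0.103  0.002 -0.006]
```

View pics/s21.png

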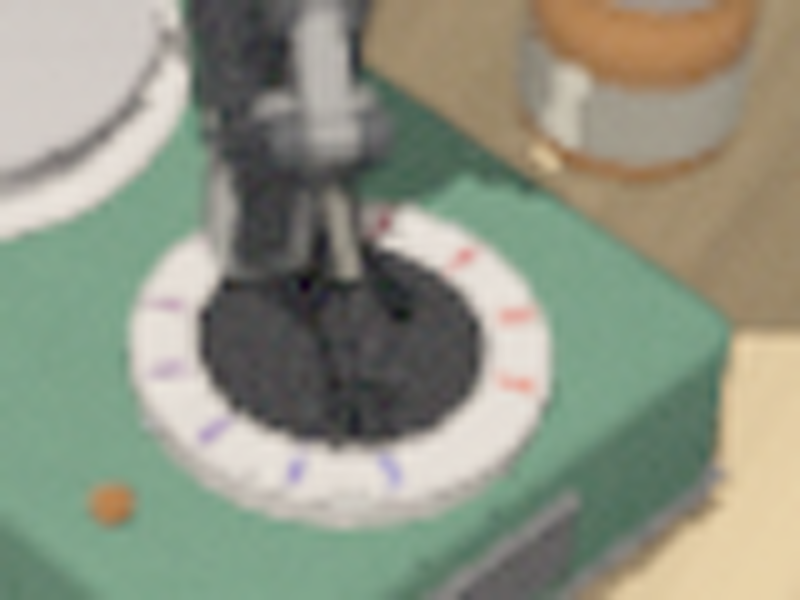

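```bash
python3 -m crank '[[0,-0.3,0.2,0.012,0,0],[0,-0.7,0.3,0.024,0,0],[0,-1,0.6,0.04,0,0],[0,-1.4,0.8,0.05,0,0],[0,-1.4,0.8,0.05,0,0]]'; python3 g.py -56 25 18 264;   for a in -57 -58 -59 -60 ; do python3 g.py $a 25 18 264|tail -1;done;  python3 look.py side 290 170 80 60 10 s22
```

```text
t: 19.88
eef_pos: [589.2, 3.8, 265.9]
ee_rot: [0.626, 0.333, 0.623, -0.33]
force: [0.7, -0.8, 1.0]
grip_width: -0.002
t 19.8833 pos [589.178   3.762 265.896] yaw_th -55.9209343978181 r 25.133551583897827 off 17.879781349572234 F [ 0.721 -0.786  1.039] M [-0.019 -0.183 -0.014] j [-0.056  0.529  1.54   0.003  1.066  0.919] grip -0.0015510346481323982
shift [ 1.896  0.109 -0.136] turn [ 0.001  0.002 -0.006]
shift [ 1.894 -0.33   0.173] turn [ 0.019  0.002 -0.006]
shift [ 1.892 -0.775  0.475] turn [ 0.036  0.001 -0.006]
shift [ 1.89  -1.225  0.77 ] turn [ 0.054  0.001 -0.006]
shift [ 1.888 -1.68   1.056] turn [ 0.071  0.001 -0.006]
```

View pics/s22.png

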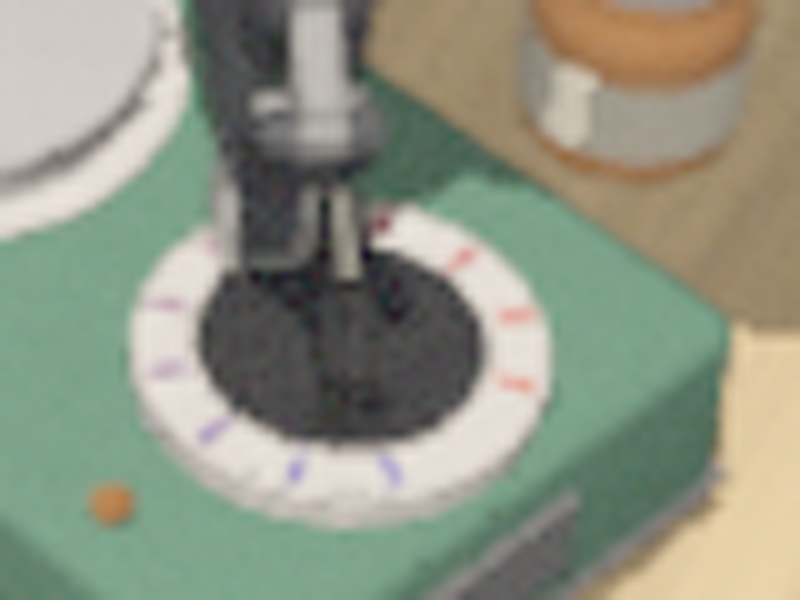

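```bash
python3 -m crank '[[0,-0.2,0.1,0.006,0,0],[0,-0.4,0.2,0.012,0,0],[0,-0.5,0.3,0.02,0,0],[0,-0.6,0.4,0.025,0,0],[0,-0.6,0.4,0.025,0,0]]'; python3 g.py -57.5 25 17.7 264; python3 -m crank '[[0,-0.1,0.05,0.004,0,0],[0,-0.2,0.1,0.008,0,0],[0,-0.3,0.2,0.012,0,0],[0,-0.3,0.2,0.012,0,0],[0,-0.3,0.2,0.012,0,0]]'; python3 g.py -58 25 17.7 264;  python3 look.py side 290 170 80 60 10 s23
```

```text
t: 20.35
eef_pos: [588.9, 3.1, 265.9]
ee_rot: [0.622, 0.341, 0.619, -0.338]
force: [-0.1, 0.4, 0.3]
grip_width: -0.001
t 20.35 pos [588.873   3.099 265.863] yaw_th -57.33582573525483 r 25.051662551572996 off 17.91862214202334 F [-0.069  0.4    0.283] M [-0.031 -0.175 -0.007] j [-0.057  0.529  1.541  0.003  1.066  0.942] grip -0.0007840043055673568
shift [ 1.861 -0.229 -0.055] turn [ 0.003  0.001 -0.006]
t: 20.77
eef_pos: [588.7, 2.8, 265.8]
ee_rot: [0.62, 0.344, 0.617, -0.341]
force: [0.7, 0.6, 0.7]
grip_width: -0.002
t 20.7667 pos [588.666   2.755 265.779] yaw_th -58.02668831021366 r 25.076748247784472 off 17.778845560740017 F [0.666 0.551 0.704] M [-0.025 -0.175 -0.018] j [-0.058  0.529  1.542  0.003  1.066  0.954] grip -0.0019977755005658533
shift [ 1.778 -0.089 -0.079] turn [-0.     0.001 -0.005]
```

View pics/s23.png

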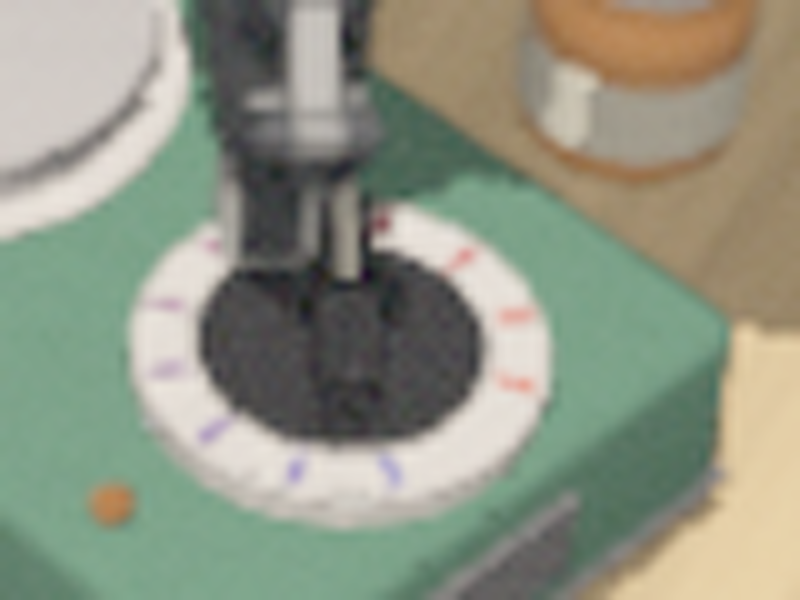

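```bash
python3 -m crank '[[0,-0.1,0.05,0.004,0,0],[0,-0.2,0.1,0.008,0,0],[0,-0.3,0.2,0.012,0,0],[0,-0.3,0.2,0.012,0,0],[0,-0.3,0.2,0.012,0,0]]'; python3 g.py -58.5 25 17.7 264;   python3 look.py side 290 170 80 60 10 s24
```

```text
t: 21.23
eef_pos: [588.5, 2.4, 265.7]
ee_rot: [0.618, 0.348, 0.615, -0.345]
force: [-0.3, -0.0, -0.7]
grip_width: 0.002
t 21.2333 pos [588.488   2.435 265.695] yaw_th -58.71041385741424 r 25.101139026223677 off 17.678207902344454 F [-0.258 -0.017 -0.701] M [-0.054 -0.004  0.004] j [-0.058  0.528  1.542  0.003  1.066  0.965] grip 0.0021509749441388955
shift [ 1.695  0.012 -0.103] turn [-0.004  0.001 -0.005]
```

View pics/s24.png

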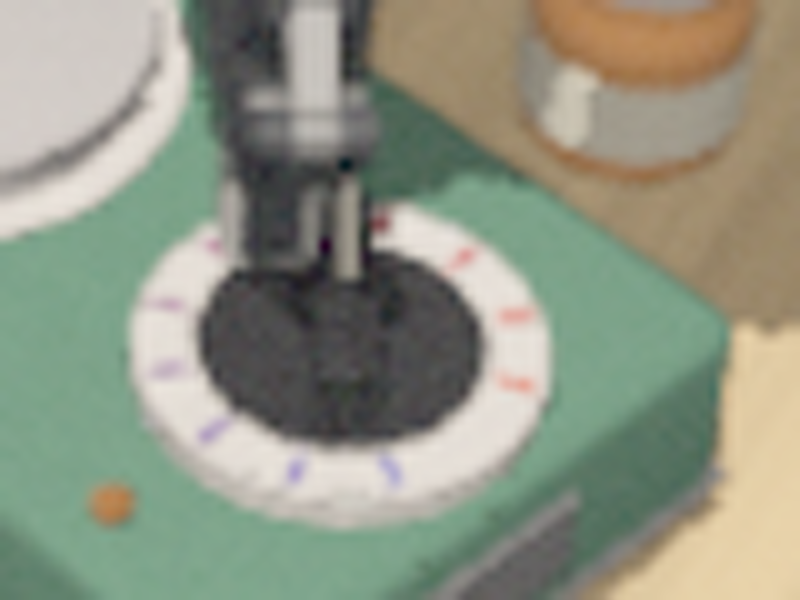

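```bash
python3 -m crank '[[0,1,0,0,0,0],[0,3,0,0,0,0],[0,6,0,0,0,0],[-5,9,0,0,0,0],[-30,10,0,0,0,0]]';  python3 look.py side 290 170 80 60 10 s25; python3 -m crank '[[-40,0,0,0,0,0],[-75,0,0,0,0,0],[-80,-20,30,0,0,0],[-80,-38,62,0,0,0],[-80,-56,94,0,0,0]]'; python3 -m crank '[[0,-18,32,0,0,0],[0,-36,64,0,0,0],[0,-40,70,0,0,0],[0,-40,70,0,0,0],[0,-40,70,0,0,0]]';python3 look.py side 290 170 80 60 10 s26;python3 look.py top 265 220 70 60 10 t26; python3 ang.py
```

```text
t: 21.7
eef_pos: [596.7, 7.9, 292.8]
ee_rot: [0.616, 0.347, 0.617, -0.346]
force: [-0.5, -0.3, -0.2]
grip_width: 0.001
t: 22.17
eef_pos: [598.0, -102.4, 381.7]
ee_rot: [0.62, 0.348, 0.614, -0.344]
force: [0.9, 0.4, -0.0]
grip_width: -0.001
t: 22.58
eef_pos: [600.4, -182.7, 381.8]
ee_rot: [0.62, 0.349, 0.613, -0.344]
force: [-0.4, -0.4, 0.3]
grip_width: -0.0
t0 (57.1, 54.0, np.int64(41))
now (-63.9, -56.0, np.int64(44)) 22.7333
```

View pics/s26.png

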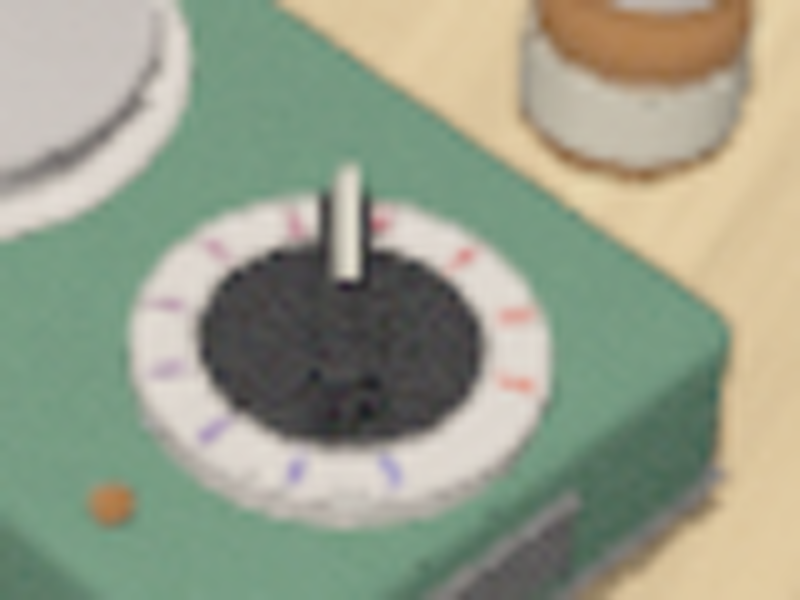

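View pics/t26.png

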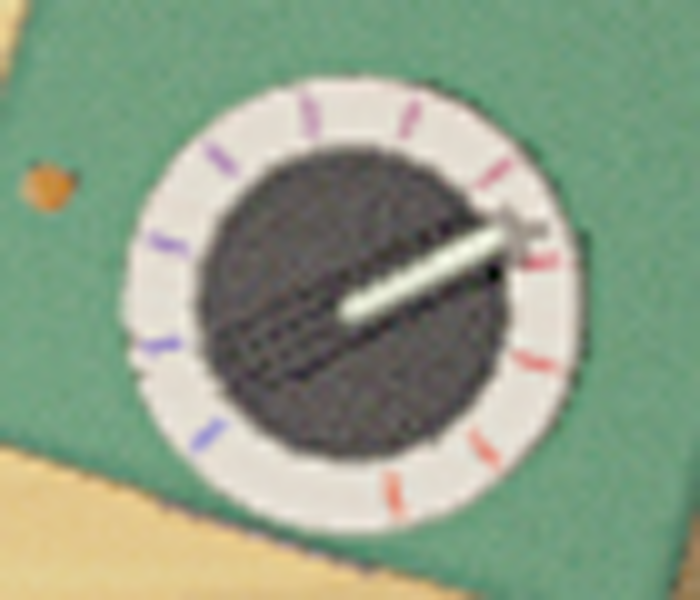

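```bash
python3 -m crank '[[0,0,0,0,0,0],[0,0,0,0,0,0],[0,0,0,0,0,0],[0,0,0,0,0,0],[0,0,0,0,0,0]]'; python3 -m crank '[[0,0,0,0,0,0],[0,0,0,0,0,0],[0,0,0,0,0,0],[0,0,0,0,0,0],[0,0,0,0,0,0]]'; python3 ang.py
python3 - <<'E'
from rig import arm
import cv2,numpy as np
for n in("side","top"):
    a=arm.capture(n)[:,:,::-1];b=cv2.imread(f"pics/{n}0.png");cv2.imwrite(f"pics/{n}f.png",a)
    d=cv2.absdiff(a,b).max(axis=2);cv2.imwrite(f"pics/{n}diff.png",np.clip(d*3,0,255))
    cv2.imwrite(f"pics/{n}ff.png",np.hstack([cv2.resize(a,(400,300)),cv2.resize(cv2.cvtColor(np.clip(d.astype(int)*3,0,255).astype(np.uint8),cv2.COLOR_GRAY2BGR),(400,300))]))
E
```

```text
t: 23.15
eef_pos: [600.6, -181.4, 381.9]
ee_rot: [0.62, 0.348, 0.614, -0.343]
force: [0.5, 0.0, 0.6]
grip_width: 0.001
t: 23.57
eef_pos: [600.6, -181.5, 381.9]
ee_rot: [0.62, 0.348, 0.614, -0.343]
force: [0.2, -0.0, -0.1]
grip_width: -0.001
t0 (57.1, 54.0, np.int64(41))
now (-63.9, -56.0, np.int64(44)) 23.6167
```

View pics/topff.png

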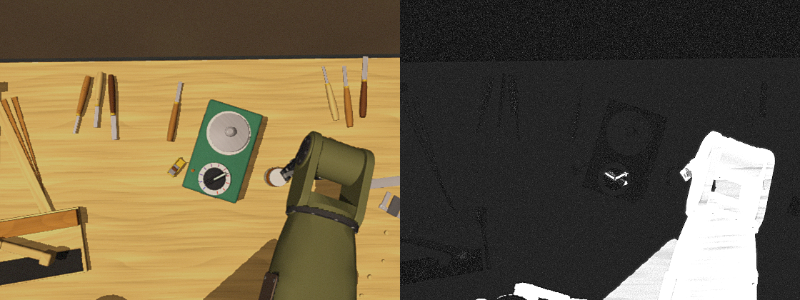

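View pics/sideff.png

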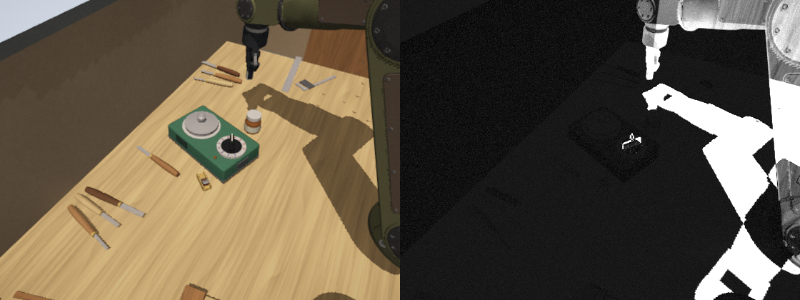

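```bash
python3 -c "
from rig import arm
print(arm.job_done())"
```

```text
the job is handed in; nothing more can be done
None
```

I pushed the dial's bar clockwise with the closed fingertips and handed the job in. The pointer ended about 120° from where it started, but I can't confirm it is seated in a proper click.

**Last checks**
- **Angle:** the top camera read 57° at the start and −64° at the end. That is 121°, within the 111–129° allowed, and it did not change over the last second or so of watching.
- **Surroundings:** before-and-after pictures from both cameras show the lid, plane, gouge and jar unmoved. The job was handed in at about 24 s, with the finger well clear of the dial.

**What disagreed with the brief**
- **Start position:** the dial did not start on a tick. It stood about 15° past one, halfway between ticks 2 and 3, counting blue as 0.
- **Clicks:** once released, the dial came to rest both on ticks (3 and 6) and halfway between them. The push force peaked at about 4–6 N on the ticks and fell to nothing halfway.
- **Final position:** it is again halfway, between ticks 6 and 7. I chose it because the judging asks for 120° from the start. At tick 6, only about 105° on, it would have been clearly in a click but outside that tolerance. By force the final position is a no-torque rest point, so "seated in the fourth click" is uncertain.

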